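# Load the bench tester and start the test

## Task

Put the black pry tool that lies on the tester's top door away in the grey tool tray, then push the door in at its marked spot until it springs open, and set every power module on the bench flat and square into a pocket of the tester, one to a pocket, any order. Then lower the press plate over the two locating pins until it lies flush on the rails, and last press the start button fully down; leave the door open and the other things on the bench where they are.

Things in the scene. Friction and masses are not known exactly. Their poses are not given: they have to be found in the camera images.
- tester: White bench tester, fixed, 275 x 225 mm. Origin: underside, below the bay's centre; z up, x from the robot's side to its back. The bay (x +-102, y +-90 mm) has its rim 95 mm above the origin; the door covers it until opened. In it a black carrier, top 45 mm above the origin, with four pockets. On the robot's side a control strip 60 mm high, x from -112 to -162 mm.
- door (a joint): Angle (rad) of the flush grey top door, 203 x 199 x 8 mm, no handle. 0: shut, level with the rim, held by a spring catch at its free edge, the tester's -y side; hinge along x at y = 97, z = 91 mm. Pushed in past about -0.035 (stop at -0.055) the catch frees; when the push is taken away it springs up in about 2 s to 1.85 (upright, leaning to +y) and stays. It does not catch again.
- door_pad (a point): Marked spot to push straight in (down), on the door's top face: a round grey disc 22 mm across, 17 mm from the free edge; 95 mm above the tester's origin when shut. About 10 mm of travel to the stop and 4 to 6 N; 7 mm frees the catch. Moves with the door.
- pocket0 (a point): Centre of the floor of a carrier pocket, 61 x 40 mm and 10 mm deep, for a module (58 x 37 mm); long side along the tester's x, axes as the tester's. Pocket centres lie at x = +-35, y = +-36 mm in the tester's frame.
- pocket1 (a point): Centre of the floor of a carrier pocket, 61 x 40 mm and 10 mm deep, for a module (58 x 37 mm); long side along the tester's x, axes as the tester's. Pocket centres lie at x = +-35, y = +-36 mm in the tester's frame.
- pocket2 (a point): Centre of the floor of a carrier pocket, 61 x 40 mm and 10 mm deep, for a module (58 x 37 mm); long side along the tester's x, axes as the tester's. Pocket centres lie at x = +-35, y = +-36 mm in the tester's frame.
- pocket3 (a point): Centre of the floor of a carrier pocket, 61 x 40 mm and 10 mm deep, for a module (58 x 37 mm); long side along the tester's x, axes as the tester's. Pocket centres lie at x = +-35, y = +-36 mm in the tester's frame.
- plate_rest (a point): Where the centre of the plate's underside must come: rail top height (58.5 mm above the tester's origin), midway between the pins; axes as the tester's. At x = -79 and +79 mm an aluminium rail 16 mm wide runs along y; in its middle (y = 0) stands a pin 8 mm thick, 14 mm tall, tip tapered.
- module0: Power module, a flat dark steel-cased block 58 (its x) x 37 (its y) x 22 mm (z), 70 to 130 g, with thin light ribs on top. Origin: centre of its underside. Lies flat on the bench at the start. Alike either way round. May be absent. Seated in a pocket, its top stands 12 mm above the carrier and 1.5 mm below the rail tops.
- module1: Power module, a flat dark steel-cased block 58 (its x) x 37 (its y) x 22 mm (z), 70 to 130 g, with thin light ribs on top. Origin: centre of its underside. Lies flat on the bench at the start. Alike either way round. May be absent. Seated in a pocket, its top stands 12 mm above the carrier and 1.5 mm below the rail tops.
- module2: Power module, a flat dark steel-cased block 58 (its x) x 37 (its y) x 22 mm (z), 70 to 130 g, with thin light ribs on top. Origin: centre of its underside. Lies flat on the bench at the start. Alike either way round. May be absent. Seated in a pocket, its top stands 12 mm above the carrier and 1.5 mm below the rail tops.
- module3: Power module, a flat dark steel-cased block 58 (its x) x 37 (its y) x 22 mm (z), 70 to 130 g, with thin light ribs on top. Origin: centre of its underside. Lies flat on the bench at the start. Alike either way round. May be absent. Seated in a pocket, its top stands 12 mm above the carrier and 1.5 mm below the rail tops.
- press_plate: Aluminium plate 190 (its x) x 110 (its y) x 6 mm, about 0.3 kg, with two through holes 11 mm wide at x = -79 and +79 mm, y = 0, and a black grip bar on top: 60 mm along x, 18 mm wide (y), from 6 to 30 mm above the underside. Origin: centre of the underside. Fits either way round.
- pry_tool: Black flat plastic pry tool, about 110 mm long along its x (from -55 to 55 mm), lying flat. Thick part, x from -55 to 15 mm: 14 mm wide (y), 10 mm high. Thin part, the rest: 12 mm wide, 6 mm high. Origin: middle of its length, on the underside. About 30 g.
- tool_tray: Grey open tool tray, fixed: 160 (x) x 98 (y) x 14 mm outside, walls and floor 4 mm thick, room for the tool along x. Origin: centre of its underside.
- start (a joint): Travel of the start button, m: 0 up, 0.006 fully down (about 4 N); springs back.
- start_top (a point): Centre of the top of the start button, a round grey button 24 mm across on the tester's control strip, pressed straight down.
- brush: Bystander, leave it where it is: hand brush 150 mm long, lying flat.
- flux_bottle: Bystander, leave it where it is: small white bottle with black cap, 36 mm across, 75 mm high, standing. Origin: centre of its underside.
Not all that is in view belongs to the job. Leave any yellow look-alike of the module0 alone.

How it is judged:
By the outcome, as a careful person would: the job done as asked, in the order asked, and still so for the second after the job is handed in, with the robot touching nothing.
Of module0, module1, module2, module3 only 2 to 4 are there at a start; the rules pass over those that are not, and their reading is None.
At some moment in a run one of module0, module1, module2, module3, press_plate may be knocked a few centimetres aside while the robot is not near it.
Once in a run the grip may slacken for a moment while it holds something.
It also fails if it takes over 210 s, if anything falls off the work surface, if the arm or the gripper's body presses on something with over 40 N, if the wrist force passes 120 N, or if a joint passes its speed limit or range.

## Robot

A 7-joint arm with a two-finger parallel gripper is mounted at the origin on the work surface. World frame = base frame: x ahead of the robot, y to its left, z up, the work surface at z = 0. Lengths are in m, angles in rad, forces in N, time in s.
With the tool pointing down it reaches from about 0.425 to 0.925 m from the base axis. Payload 6.8 kg.
Tool frame: the origin (TCP) lies on the centre line of the jaws, within the pads' length; the fingertips stand 14 mm ahead of it and the grasp point (between the pads) lies 5 mm behind it (r.nose_length is the distance from the TCP to the fingertips, in m); z points along the fingers, y is the direction in which the jaws open and shut (so a half turn about z gives the same grasp; the last joint's range is limited). The gripper opens to 85 mm and grips with 20 to 120 N. Pads are 22 mm wide; open, the fingers measure 114 mm over their backs; the gripper's body (76 mm by 85 mm) begins 54 mm behind the grasp point. The pads swing forward as they close: fully open they stand 13 mm farther back than shut.
Start: joints at [1.124, 0.477, 0.022, 1.555, -0.011, 1.109, -0.083], TCP at [0.224, -0.637, 0.245] pointing down, gripper open.
Joint ranges: [-2.96, 2.96], [-0.34, 2.1], [-1.41, 1.46], [0.24, 2.44], [-1.37, 4.51], [0.17, 1.92], [-2.96, 2.96]. Speed limits (rad/s): [2.39, 2.39, 3.14, 3.14, 3.14, 3.14, 3.14].

## Interface

Orientations are given as a rotation vector (axis times angle).
In Python, from bench import r, imaging, look_for, outline_of gives the robot as it stands. The module is installed in compiled form; this text tells all that it offers.
- The arm moves only by the tool carry_out, never from a script. Its arguments are lists of equal length, an entry for each row: "offset": the shift along the tool's x, y, z as a fraction of full scale, a list of three; "turn": the turn, a rotation vector about the tool's x, y, z as a fraction of full scale, a list of three. A call has 1 to 8 rows; each row is the pose to reach, as a shift and turn from the pose commanded when the call began, along the tool's axes at that moment; what a row does not reach only later rows make up. Full scale, the value 1, is 0.5 m for a shift and 1.5 rad for a turn. A row lasts 1/10 s, in which the tool goes at most 50 mm and 8.59 degrees, less where a joint would pass 70% of its speed; a pose out of reach is approached as far as the arm can. A call with a number of a shift or a turn outside -1 to 1 is refused whole. A call with a gripper value outside its range is refused whole. "hand" is the closure, from 0 (fully open) to 1 (shut), set as the call begins (left out, the last holds). The fingers move at their own pace and stop on an object; "force" is the grip in N (left out, the last holds). Time passes only in rows, so rows that repeat a pose let the fingers close. It gives the time, the measured TCP pose, the force and the opening at its end, in the units of the state.
- r.get_obs(): the state, without advancing time (a new reading comes with each control period).
- imaging.grab_frame(name): name is "scene" or "side" or "wrist"; returns a dict with "pixels" (384x512x3 uint8, red, green, blue), "fx", "fy", "cx", "cy" (pixels), "R" (3x3) and "t" (3): a world point X has camera coordinates R X + t. Camera axes: x right, y down, z forward; pixel columns grow to the right and rows downward; lengths in m; the calibration is good to about 2 mm. A picture is of the moment at which its call begins. There is no depth.
- r.hand_in(): hands the job in, once; it reports no verdict.
Trained networks look in the newest picture that a camera, given by its name, has taken for a name from the list of things; names that differ only in an ending like _2 or _b are one class to them, and where a whole thing is asked for, a point or a joint stands for the part that bears it (a point fixed in the world has none). Each returns a list of dicts, best first, with "score" (0 to 1); they miss things now and then, are a little off and sometimes report something else, mostly with a low value. They report only what shows in the picture. A call takes as long as a camera call. They do not tell look-alikes from the thing itself.
- look_for(query, camera): "xyz" ([x, y, z] in m, in the coordinates of the camera as it stood for that picture, good to about 4 mm: the middle of the surface that is visible of it).
- outline_of(query, camera): "region" (384x512 bool, what is visible of it).
The state is a dict: "clock": time; "joints": joint angles; "qvel": joint speeds; "tau": joint torques, N m; "tcp_pos": TCP position; "orientation": TCP orientation; "contact_force": force on the tool from outside, world axes, zero at the start; "moment": the same for the moment, N m; "grip_width": finger opening in m.
Only numpy, scipy, OpenCV 4.12 (cv2) and the standard library are available. Lean on these libraries where they do the work, as an engineer would, in place of code of your own. Each camera call takes 0.05 s, during which the arm holds its last target. There are 200 camera calls.

## Working session

There is one attempt and no reset: what is moved stays moved. The work goes in short steps, Python scripts to look and compute and a tool call to move; the robot and the scene stay as the last step left them, time stands still between calls to the robot, and variables do not carry over. Pictures are saved under pics/ and viewed, about 12 in all and at most 16, crops included, and the job is handed in when it is done.

Besides the shell and the picture viewer there is one more tool, called after "Emit:" by a JSON object that holds its "method" and its "body", one argument or row to a line. carry_out: Moves the arm, as the interface text tells. Shift numbers are shares of 0.5 m and turn numbers shares of 1.5 rad, none past 1 either way. Its arguments: {"type":"object","properties":{"offset":{"type":"array","items":{"type":"array","items":{"type":"number","minimum":-1,"maximum":1}}},"turn":{"type":"array","items":{"type":"array","items":{"type":"number","minimum":-1,"maximum":1}}},"hand":{"type":"number"},"force":{"type":"number"}},"required":["offset","turn"]}

```bash
mkdir -p pics; ls; cat > h.py <<'E'
import numpy as np, cv2
from scipy.spatial.transform import Rotation as Ro
from bench import r, imaging, look_for, outline_of
def snap(cam, fn=None):
    f=imaging.grab_frame(cam)
    f={k:(np.array(v) if k!='pixels' else v) for k,v in f.items()}
    if fn: cv2.imwrite('pics/'+fn, f['pixels'][:,:,::-1])
    return f
def w(f,p): return f['R'].T@(np.array(p)-f['t'])
def pix(f,X):
    c=f['R']@np.array(X)+f['t']; return c[0]/c[2]*f['fx']+f['cx'], c[1]/c[2]*f['fy']+f['cy']
def ray(f,u,v,z):
    d=f['R'].T@np.array([(u-f['cx'])/f['fx'],(v-f['cy'])/f['fy'],1.]); o=-f['R'].T@f['t']
    return o+d*(z-o[2])/d[2]
def pose():
    o=r.get_obs(); return np.array(o['tcp_pos']),Ro.from_rotvec(o['orientation'])
def go(X,yaw=None):
    "print offset/turn fractions to bring TCP to X with the jaw (tool y) axis at world angle yaw, tool down"
    p,R=pose(); X=np.array(X)
    off=R.inv().apply(X-p)/.5
    t=np.zeros(3)
    if yaw is not None:
        c=[]
        for y in (yaw,yaw+np.pi):
            yy=np.array([np.cos(y),np.sin(y),0]); z=np.array([0,0,-1.])
            G=Ro.from_matrix(np.c_[np.cross(yy,z),yy,z]); c.append((R.inv()*G).as_rotvec())
        t=min(c,key=np.linalg.norm)/1.5
    print('off',off.round(4),'turn',t.round(4))
E
python3 - <<'E'
from h import *
o=r.get_obs(); print({k:np.round(v,3) for k,v in o.items()})
ims=[]
for c in('scene','side'):
    f=snap(c); ims.append(f['pixels']); print(c,(-f['R'].T@f['t']).round(3))
    for q in ('tester','door_pad','module0','press_plate','pry_tool','tool_tray','start_top','brush','flux_bottle'):
        print(q,[(round(d['score'],2),w(f,d['xyz']).round(3).tolist(),np.round(pix(f,w(f,d['xyz']))).tolist()) for d in look_for(q,c) if d['score']>.2])
for c,i in zip(('scene','side'),ims): cv2.imwrite(f'pics/{c}0.png',cv2.resize(i[:,:,::-1],(800,600)))
E
```

```text
pics
{'clock': np.float64(0.0), 'joints': array([ 1.124,  0.478,  0.022,  1.556, -0.011,  1.109, -0.083]), 'qvel': array([ 0.001,  0.001, -0.   ,  0.001,  0.   ,  0.001,  0.   ]), 'tau': array([ 0.0000e+00, -5.9645e+01,  1.6080e+00, -2.8119e+01,  1.2000e-02,
        9.0000e-03, -0.0000e+00]), 'tcp_pos': array([ 0.224, -0.636,  0.244]), 'orientation': array([-3.095e+00, -5.290e-01,  1.000e-03]), 'contact_force': array([ 0.246,  0.022, -1.041]), 'moment': array([ 0.039,  0.005, -0.018]), 'grip_width': np.float64(0.086)}
scene [ 1.257 -0.257  0.59 ]
tester [(0.67, [0.649, 0.153, 0.096], [348.0, 203.0])]
door_pad [(0.97, [0.6, 0.193, 0.101], [354.0, 188.0])]
module0 [(0.97, [0.641, -0.308, 0.028], [152.0, 256.0]), (0.88, [0.602, 0.001, 0.028], [279.0, 223.0]), (0.59, [0.458, -0.227, 0.025], [180.0, 205.0]), (0.59, [0.466, -0.027, 0.029], [254.0, 195.0]), (0.52, [0.452, -0.133, 0.03], [215.0, 197.0])]
press_plate [(0.73, [0.661, -0.162, 0.005], [220.0, 258.0])]
pry_tool []
tool_tray [(0.63, [0.425, -0.369, 0.005], [126.0, 211.0]), (0.28, [0.452, -0.137, 0.03], [214.0, 197.0])]
start_top [
[... 284 characters left out ...]
16.0, 279.0])]
module0 [(0.68, [0.441, -0.217, 0.021], [292.0, 196.0]), (0.64, [0.459, -0.02, 0.029], [279.0, 231.0]), (0.6, [0.442, -0.12, 0.028], [289.0, 211.0]), (0.48, [0.636, -0.29, 0.024], [230.0, 179.0]), (0.28, [0.591, 0.164, 0.101], [208.0, 244.0])]
press_plate [(0.93, [0.631, -0.143, 0.012], [222.0, 207.0]), (0.41, [0.553, 0.255, 0.093], [216.0, 277.0])]
pry_tool [(0.74, [0.589, 0.164, 0.103], [209.0, 244.0])]
tool_tray [(0.88, [0.419, -0.37, 0.008], [302.0, 177.0])]
start_top [(0.58, [0.441, 0.141, 0.086], [280.0, 250.0])]
brush [(0.9, [0.586, -0.419, 0.019], [253.0, 165.0]), (0.7, [0.552, 0.259, 0.098], [216.0, 276.0])]
flux_bottle [(0.61, [0.532, -0.253, 0.044], [262.0, 181.0])]
```

View pics/scene0.png

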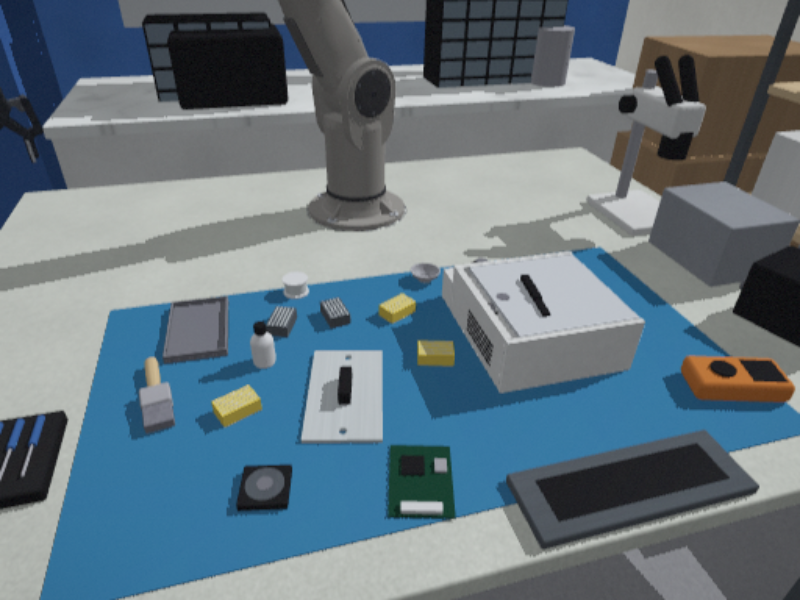

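View pics/side0.png

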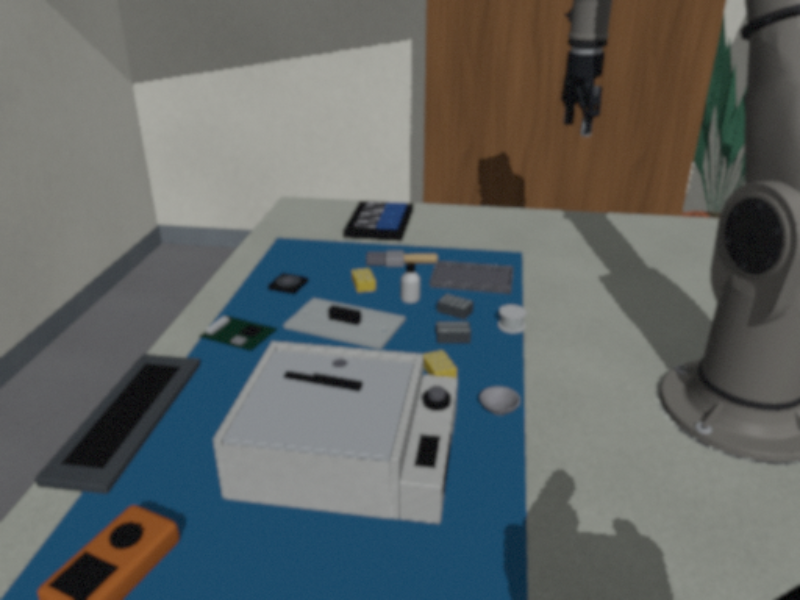

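Two dark modules near (0.45,-0.22) and (0.45,-0.13), with three yellow decoys. The pry tool is on the door, and the button is on the near strip at about (0.44, 0.14).

```bash
python3 - <<'E'
from h import *
go([.50,-.17,.42],np.pi/2)
E
```

```text
off [ 0.8301 -0.697  -0.3493] turn [ 0.     -0.      0.2259]
```

Emit:
{"method": "carry_out", "body": {
  "offset": [
    [0.83, -0.7, -0.35],
    [0.83, -0.7, -0.35],
    [0.83, -0.7, -0.35],
    [0.83, -0.7, -0.35],
    [0.83, -0.7, -0.35],
    [0.83, -0.7, -0.35],
    [0.83, -0.7, -0.35],
    [0.83, -0.7, -0.35]
  ],
  "turn": [
    [0, 0, 0.226],
    [0, 0, 0.226],
    [0, 0, 0.226],
    [0, 0, 0.226],
    [0, 0, 0.226],
    [0, 0, 0.226],
    [0, 0, 0.226],
    [0, 0, 0.226]
  ]
}}

```text
clock: 1.8
tcp_pos: [0.4178, -0.3066, 0.369]
orientation: [3.141, -0.0, 0.001]
contact_force: [1.3, -1.2, 0.0]
grip_width: 0.0855
```

```bash
python3 - <<'E'
from h import *
go([.50,-.17,.42],np.pi/2)
E
```

```text
off [ 0.1643 -0.2732 -0.1021] turn [ 0.0004 -0.0004 -0.0002]
```

Emit:
{"method": "carry_out", "body": {
  "offset": [
    [0.164, -0.273, -0.1],
    [0.164, -0.273, -0.1],
    [0.164, -0.273, -0.1],
    [0.164, -0.273, -0.1],
    [0.164, -0.273, -0.1],
    [0.164, -0.273, -0.1]
  ],
  "turn": [
    [0, 0, 0],
    [0, 0, 0],
    [0, 0, 0],
    [0, 0, 0],
    [0, 0, 0],
    [0, 0, 0]
  ]
}}

```text
clock: 2.4
tcp_pos: [0.499, -0.1725, 0.4178]
orientation: [3.141, -0.001, -0.001]
contact_force: [-0.6, -0.6, 0.3]
grip_width: 0.0854
```

```bash
python3 - <<'E'
from h import *
p,R=pose();print(p)
f=snap('wrist','w1.png');print((-f['R'].T@f['t']).round(3),f['R'].round(2).tolist())
for q in ('module0','press_plate','tool_tray','flux_bottle','door_pad','start_top','tester'):
    print(q,[(round(d['score'],2),w(f,d['xyz']).round(3).tolist(),np.round(pix(f,w(f,d['xyz']))).tolist()) for d in look_for(q,'wrist') if d['score']>.2])
E
```

```text
[ 0.49897083 -0.17249105  0.41783574]
[ 0.566 -0.173  0.546] [[-0.0, -1.0, 0.0], [-0.97, 0.0, 0.26], [-0.26, 0.0, -0.97]]
module0 [(0.97, [0.465, -0.025, 0.027], [166.0, 176.0]), (0.92, [0.632, -0.307, 0.024], [338.0, 71.0]), (0.77, [0.594, -0.002, 0.022], [147.0, 97.0]), (0.76, [0.45, -0.227, 0.026], [284.0, 184.0]), (0.59, [0.447, -0.134, 0.023], [230.0, 185.0]), (0.38, [0.448, 0.135, 0.084], [54.0, 194.0])]
press_plate [(0.62, [0.644, -0.154, 0.007], [242.0, 64.0]), (0.25, [0.564, 0.105, 0.097], [55.0, 116.0])]
tool_tray [(0.87, [0.429, -0.369, 0.004], [361.0, 193.0]), (0.53, [0.591, 0.159, 0.106], [8.0, 95.0])]
flux_bottle [(0.64, [0.539, -0.258, 0.055], [308.0, 132.0])]
door_pad [(0.77, [0.584, 0.132, 0.103], [31.0, 101.0]), (0.72, [0.447, 0.134, 0.084], [54.0, 194.0])]
start_top [(0.62, [0.563, 0.103, 0.094], [58.0, 117.0]), (0.5, [0.45, 0.136, 0.085], [52.0, 193.0])]
tester [(0.72, [0.562, 0.107, 0.1], [53.0, 118.0])]
```

View pics/w1.png

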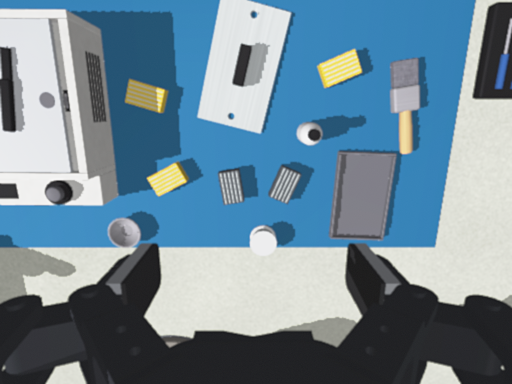

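Wrist view: modules at (231,186) and (284,184), plate hole pixels (253,15) and (231,116), tray (363,195), pad (47,100), pry tool (8,90), button (58,192).

Emit:
{"method": "carry_out", "body": {
  "offset": [
    [0.17, -0.65, 0],
    [0.17, -0.65, 0],
    [0.17, -0.65, 0],
    [0.17, -0.65, 0],
    [0.17, -0.65, 0],
    [0.17, -0.65, 0],
    [0.17, -0.65, 0],
    [0.17, -0.65, 0]
  ],
  "turn": [
    [0, 0, 0],
    [0, 0, 0],
    [0, 0, 0],
    [0, 0, 0],
    [0, 0, 0],
    [0, 0, 0],
    [0, 0, 0],
    [0, 0, 0]
  ]
}}

```text
clock: 3.6
tcp_pos: [0.5837, 0.1596, 0.4173]
orientation: [-3.138, -0.013, 0.002]
contact_force: [-0.3, -0.8, 0.2]
grip_width: 0.0854
```

```bash
cat >> h.py <<'E'
def rect(f,m,z):
    "centre, long-side yaw (deg), sizes of a mask projected on height z"
    v,u=np.nonzero(m); P=np.array([ray(f,a,b,z)[:2] for a,b in zip(u[::1],v[::1])]).astype(np.float32)
    (c,s,a)=cv2.minAreaRect(P*1000)
    if s[0]<s[1]: a+=90
    a=(a+90)%180-90
    return np.round(np.array(c)/1000,4).tolist(), round(a,1), np.round(sorted(s),1).tolist()
def see(f,cam,q,z,th=.2):
    for d in outline_of(q,cam):
        if d['score']>th and d['region'].sum()>20:
            m=d['region']; v,u=np.nonzero(m)
            print(q,round(d['score'],2),'px',int(u.mean()),int(v.mean()),'rgb',f['pixels'][m].mean(0).round(),rect(f,m,z))
E
python3 - <<'E'
from h import *
p,R=pose();print(p)
f=snap('wrist','w2.png');print((-f['R'].T@f['t']).round(3))
for q in ('pry_tool','door_pad','start_top','door','tester'):
    print(q,[(round(d['score'],2),w(f,d['xyz']).round(3).tolist(),np.round(pix(f,w(f,d['xyz']))).tolist()) for d in look_for(q,'wrist') if d['score']>.2])
see(f,'wrist','pry_tool',.105);see(f,'wrist','door_pad',.1);see(f,'wrist','door',.095)
E
```

```text
[0.58374585 0.15959365 0.41732028]
[0.651 0.16  0.545]
pry_tool [(0.79, [0.593, 0.163, 0.106], [251.0, 156.0])]
door_pad [(0.56, [0.595, 0.202, 0.1], [224.0, 154.0])]
start_top [(0.7, [0.453, 0.136, 0.083], [267.0, 241.0])]
door [(0.97, [0.595, 0.202, 0.099], [224.0, 154.0])]
tester [(0.96, [0.581, 0.19, 0.099], [233.0, 164.0]), (0.36, [0.598, 0.199, 0.098], [226.0, 152.0])]
pry_tool 0.72 px 251 153 rgb [71. 71. 74.] ([0.5961, 0.1633], -8.8, [16.7, 111.0])
door_pad 0.63 px 228 154 rgb [219. 221. 225.] ([0.5868, 0.1944], -0.5, [197.4, 202.5])
door 0.64 px 228 154 rgb [218. 220. 224.] ([0.5859, 0.1948], -0.5, [202.4, 204.4])
```

View pics/w2.png

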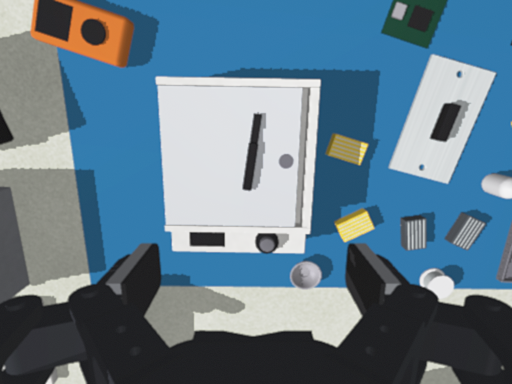

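Wrist view over the tester: pad (286,161), pry tool from (258,115) thin end to (249,188) thick end, button (267,242), door clear otherwise.

```bash
python3 - <<'E'
from h import *
f=snap('wrist')
# camera pose for w1: same orientation, centre known
R=f['R']; c1=np.array([.566,-.173,.546]); g=dict(f); g['t']=-R@c1
g1=g
def tri(a,b):
    A=[];B=[]
    for fr,(u,v) in((g1,a),(f,b)):
        d=fr['R'].T@np.array([(u-fr['cx'])/fr['fx'],(v-fr['cy'])/fr['fy'],1]);d/=np.linalg.norm(d)
        P=np.eye(3)-np.outer(d,d);A.append(P);B.append(P@(-fr['R'].T@fr['t']))
    return np.linalg.solve(sum(A),sum(B)).round(4)
print(f['fx'])
print('pad',tri((47,100),(286,161)))
print('holeA',tri((253,15),(459,74)),'holeB',tri((231,116),(421.5,167.5)))
print('m1 top',tri((231,186),(413,232)))
for n,u,v,z in(('pad',286,161,.097),('tl',163,85,.097),('tr',310,86,.097),('bl',165,226,.097),('br',298,227,.097),('thin',258,115,.1),('thick',249,188,.105),('button',267,242,.08)):
    print(n,ray(f,u,v,z).round(4))
see(f,'wrist','pry_tool',.105)
see(f,'wrist','module0',.025);see(f,'wrist','press_plate',.006)
see(f,'wrist','start_top',.08)
snap('scene');
E
```

```text
308.5148920446327
pad [0.5867 0.1049 0.1093]
holeA [ 0.7119 -0.1738  0.0253] holeB [ 0.5636 -0.1371  0.0226]
m1 top [ 0.4474 -0.1351  0.0277]
pad [0.5857 0.1034 0.097 ]
tl [0.6909 0.2749 0.097 ]
tr [0.689 0.073 0.097]
bl [0.4853 0.2878 0.097 ]
br [0.4832 0.0822 0.097 ]
thin [0.6507 0.1444 0.1   ]
thick [0.5472 0.1576 0.105 ]
button [0.451  0.1291 0.08  ]
pry_tool 0.97 px 245 153 rgb [62. 61. 64.] ([0.5972, 0.1629], -8.4, [14.5, 111.1])
module0 0.86 px 340 148 rgb [161. 147.  88.] ([0.5955, 0.005], 74.2, [37.7, 62.2])
module0 0.84 px 349 224 rgb [214. 200. 118.] ([0.4609, -0.0204], -63.2, [46.2, 59.4])
module0 0.83 px 408 231 rgb [118. 125. 131.] ([0.4467, -0.1279], 8.9, [45.3, 66.2])
module0 0.78 px 459 229 rgb [120. 126. 131.] ([0.4507, -0.2186], -23.8, [52.9, 57.0])
module0 0.65 px 231 163 rgb [211. 213. 215.] ([0.5559, 0.188], -0.1, [260.0, 300.2])
press_plate 0.91 px 433 117 rgb [194. 198. 200.] ([0.64, -0.1545], -14.6, [114.6, 192.0])
start_top 0.74 px 262 243 rgb [107. 106. 113.] ([0.4474, 0.1372], -0.1, [22.9, 24.6])
```

```bash
python3 - <<'E'
from h import *
go([.577,.166,.22],np.radians(81.6))
E
```

```text
off [-0.0147 -0.0261  0.3961] turn [ 0.     -0.      0.0975]
```

Emit:
{"method": "carry_out", "body": {
  "offset": [
    [-0.015, -0.026, 0.1],
    [-0.015, -0.026, 0.2],
    [-0.015, -0.026, 0.3],
    [-0.015, -0.026, 0.396],
    [-0.015, -0.026, 0.396],
    [-0.015, -0.026, 0.396],
    [-0.015, -0.026, 0.396]
  ],
  "turn": [
    [0, 0, 0.0975],
    [0, 0, 0.0975],
    [0, 0, 0.0975],
    [0, 0, 0.0975],
    [0, 0, 0.0975],
    [0, 0, 0.0975],
    [0, 0, 0.0975]
  ]
}}

```text
clock: 5.05
tcp_pos: [0.5788, 0.167, 0.2233]
orientation: [-3.131, 0.23, -0.007]
contact_force: [0.9, 0.3, 0.1]
grip_width: 0.0853
```

```bash
python3 - <<'E'
from h import *
p,R=pose();print(p)
f=snap('wrist','w3.png')
np.savez('w3.npz',**f)
see(f,'wrist','pry_tool',.105);see(f,'wrist','door_pad',.097);see(f,'wrist','door',.097);see(f,'wrist','start_top',.08)
E
```

```text
[0.57875435 0.16697188 0.22332102]
pry_tool 0.95 px 255 173 rgb [48. 48. 50.] ([0.597, 0.1621], -8.8, [16.3, 111.0])
door_pad 0.57 px 221 173 rgb [181. 184. 189.] ([0.5859, 0.1944], -0.4, [200.1, 204.4])
door 0.63 px 221 173 rgb [182. 185. 190.] ([0.586, 0.1945], -0.5, [198.9, 203.4])
start_top 0.86 px 301 312 rgb [89. 88. 93.] ([0.4473, 0.1368], -6.6, [22.2, 26.8])
```

View pics/w3.png

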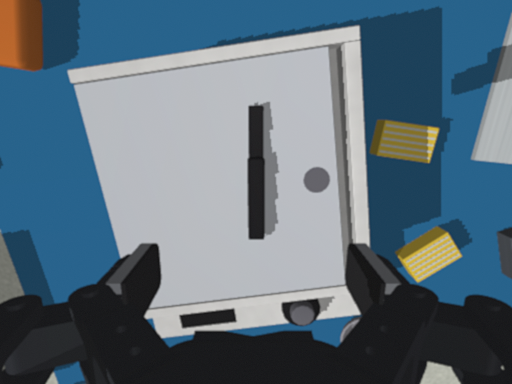

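```bash
python3 - <<'E'
from h import *
f=dict(np.load('w3.npz'))
for n,u,v,z in(('pad',316.5,180,.097),('tl',75,82,.097),('tr',330,46,.097),('rimTR',359,27,.097),('rimTL',68,70,.097),('br',346,286,.097),('bl',122,312,.097)):
    print(n,ray(f,u,v,z).round(4))
go([.577,.1655,.114],np.radians(81.4))
E
```

```text
pad [0.585  0.1125 0.097 ]
tl [0.6898 0.2908 0.097 ]
tr [0.6862 0.0926 0.097 ]
rimTR [0.696  0.0702 0.097 ]
rimTL [0.699  0.2936 0.097 ]
br [0.4817 0.095  0.097 ]
bl [0.4849 0.3066 0.097 ]
off [-0.0017  0.002   0.2155] turn [-0.0007 -0.0017  0.0024]
```

Emit:
{"method": "carry_out", "body": {
  "offset": [
    [-0.002, 0.002, 0.08],
    [-0.002, 0.002, 0.14],
    [-0.002, 0.002, 0.18],
    [-0.002, 0.002, 0.2],
    [-0.002, 0.002, 0.215],
    [-0.002, 0.002, 0.215],
    [-0.002, 0.002, 0.215]
  ],
  "turn": [
    [0, 0, 0],
    [0, 0, 0],
    [0, 0, 0],
    [0, 0, 0],
    [0, 0, 0],
    [0, 0, 0],
    [0, 0, 0]
  ],
  "hand": 0.5
}}

```text
clock: 6.0
tcp_pos: [0.5765, 0.1655, 0.1136]
orientation: [-3.133, 0.23, -0.002]
contact_force: [0.5, 0.3, 0.3]
grip_width: 0.0429
```

Emit:
{"method": "carry_out", "body": {
  "offset": [
    [0, 0, 0],
    [0, 0, 0],
    [0, 0, 0],
    [0, 0, 0],
    [0, 0, 0]
  ],
  "turn": [
    [0, 0, 0],
    [0, 0, 0],
    [0, 0, 0],
    [0, 0, 0],
    [0, 0, 0]
  ],
  "hand": 1,
  "force": 40
}}

```text
clock: 6.5
tcp_pos: [0.5762, 0.1654, 0.1129]
orientation: [-3.133, 0.23, -0.002]
contact_force: [1.5, 0.6, 1.1]
grip_width: 0.0127
```

Emit:
{"method": "carry_out", "body": {
  "offset": [
    [0, 0, -0.05],
    [0, 0, -0.14],
    [0, 0, -0.24],
    [0, 0, -0.34],
    [0, 0, -0.34],
    [0, 0, -0.34]
  ],
  "turn": [
    [0, 0, 0],
    [0, 0, 0],
    [0, 0, 0],
    [0, 0, 0],
    [0, 0, 0],
    [0, 0, 0]
  ]
}}

```text
clock: 7.1
tcp_pos: [0.576, 0.1653, 0.2836]
orientation: [-3.133, 0.23, -0.003]
contact_force: [-0.5, -0.2, -0.8]
grip_width: 0.0125
```

```bash
python3 - <<'E'
from h import *
f=snap('scene'); see(f,'scene','tool_tray',.01); see(f,'scene','pry_tool',.1)
print(r.get_obs()['grip_width'])
go([.46,-.25,.28],np.pi/2)
E
```

```text
tool_tray 0.23 px 345 203 rgb [157. 161. 165.] ([0.5057, 0.2323], -0.5, [328.3, 393.5])
pry_tool 0.68 px 356 125 rgb [33. 33. 36.] ([0.2442, 0.3904], -15.5, [29.8, 143.4])
0.012515488879141817
off [-0.1059  0.8538  0.0028] turn [ 0.001   0.0022 -0.0976]
```

Emit:
{"method": "carry_out", "body": {
  "offset": [
    [-0.106, 0.854, 0],
    [-0.106, 0.854, 0],
    [-0.106, 0.854, 0],
    [-0.106, 0.854, 0],
    [-0.106, 0.854, 0],
    [-0.106, 0.854, 0],
    [-0.106, 0.854, 0],
    [-0.106, 0.854, 0]
  ],
  "turn": [
    [0, 0, -0.0976],
    [0, 0, -0.0976],
    [0, 0, -0.0976],
    [0, 0, -0.0976],
    [0, 0, -0.0976],
    [0, 0, -0.0976],
    [0, 0, -0.0976],
    [0, 0, -0.0976]
  ]
}}

```text
clock: 8.05
tcp_pos: [0.4674, -0.2215, 0.281]
orientation: [-3.141, -0.0, 0.004]
contact_force: [1.6, -0.1, 0.5]
grip_width: 0.0126
```

Emit:
{"method": "carry_out", "body": {
  "offset": [
    [0, 0.1, 0],
    [0, 0.1, 0],
    [0, 0.1, 0],
    [0, 0.1, 0],
    [0, 0.1, 0]
  ],
  "turn": [
    [0, 0, 0],
    [0, 0, 0],
    [0, 0, 0],
    [0, 0, 0],
    [0, 0, 0]
  ]
}}

```text
clock: 8.55
tcp_pos: [0.4695, -0.268, 0.282]
orientation: [-3.141, -0.005, 0.001]
contact_force: [0.6, 0.2, -0.4]
grip_width: 0.0123
```

```bash
python3 - <<'E'
from h import *
print(pose()[0],r.get_obs()['grip_width'])
f=snap('wrist','w4.png'); np.savez('w4.npz',**f)
see(f,'wrist','tool_tray',.014); see(f,'wrist','pry_tool',.27); see(f,'wrist','module0',.025)
E
```

```text
[ 0.46949511 -0.26800627  0.28197281] 0.012327691819762935
tool_tray 0.88 px 327 197 rgb [127. 126. 135.] ([0.4229, -0.3663], -2.1, [100.7, 161.5])
tool_tray 0.41 px 1 193 rgb [130. 133. 135.] ([0.4357, 0.065], -11.9, [3.9, 22.3])
pry_tool 0.77 px 252 203 rgb [43. 44. 47.] ([0.4898, -0.2678], 0.2, [14.9, 113.2])
module0 0.79 px 65 176 rgb [217. 207. 129.] ([0.4592, -0.0301], -62.2, [40.4, 70.0])
module0 0.78 px 27 62 rgb [173. 157.  89.] ([0.5928, -0.0069], 73.9, [37.4, 65.5])
module0 0.75 px 290 23 rgb [236. 226. 138.] ([0.6344, -0.3098], -67.3, [39.7, 60.3])
module0 0.63 px 221 184 rgb [142. 149. 154.] ([0.4496, -0.228], -22.8, [36.6, 61.1])
module0 0.56 px 150 186 rgb [131. 138. 143.] ([0.4452, -0.1371], 8.9, [43.4, 59.8])
```

View pics/w4.png

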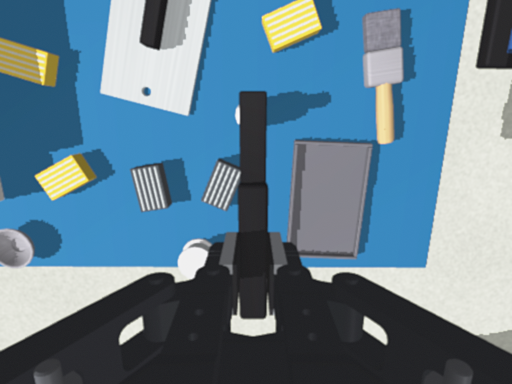

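Held tool at (252,200), tray (330,197), modules (150,186) and (222,184) still in place.

```bash
python3 - <<'E'
from h import *
go([.402,-.3665,.15],np.radians(88))
E
```

```text
off [-0.1351  0.1947  0.2651] turn [-0.     -0.      0.0243]
```

Emit:
{"method": "carry_out", "body": {
  "offset": [
    [-0.135, 0.195, 0],
    [-0.135, 0.195, 0],
    [-0.135, 0.195, 0.1],
    [-0.135, 0.195, 0.2],
    [-0.135, 0.195, 0.265],
    [-0.135, 0.195, 0.265],
    [-0.135, 0.195, 0.265]
  ],
  "turn": [
    [0, 0, 0.024],
    [0, 0, 0.024],
    [0, 0, 0.024],
    [0, 0, 0.024],
    [0, 0, 0.024],
    [0, 0, 0.024],
    [0, 0, 0.024]
  ]
}}

```text
clock: 9.45
tcp_pos: [0.4022, -0.3672, 0.1507]
orientation: [-3.141, 0.056, 0.0]
contact_force: [0.3, 0.5, 0.8]
grip_width: 0.0126
```

```bash
python3 - <<'E'
from h import *
print(pose()[0],r.get_obs()['grip_width'])
f=snap('wrist')
see(f,'wrist','tool_tray',.014); see(f,'wrist','pry_tool',.138)
go([.402,-.3665,.027],np.radians(88))
E
```

```text
[ 0.40216453 -0.36724184  0.15067859] 0.012553222813215591
tool_tray 0.7 px 250 150 rgb [127. 126. 135.] ([0.4228, -0.3664], -1.9, [100.2, 161.1])
pry_tool 0.84 px 252 204 rgb [46. 46. 48.] ([0.4214, -0.3676], -1.9, [14.3, 114.6])
off [-0.0037 -0.004   0.251 ] turn [ 0.0017 -0.0024 -0.0005]
```

Emit:
{"method": "carry_out", "body": {
  "offset": [
    [0, 0, 0.1],
    [0, 0, 0.18],
    [0, 0, 0.22],
    [0, 0, 0.24],
    [0, 0, 0.247],
    [0, 0, 0.247],
    [0, 0, 0.247]
  ],
  "turn": [
    [0, 0, 0],
    [0, 0, 0],
    [0, 0, 0],
    [0, 0, 0],
    [0, 0, 0],
    [0, 0, 0],
    [0, 0, 0]
  ]
}}

```text
clock: 10.3
tcp_pos: [0.4027, -0.3682, 0.0281]
orientation: [3.139, -0.057, 0.003]
contact_force: [-0.2, 0.0, -0.5]
grip_width: 0.0124
```

Emit:
{"method": "carry_out", "body": {
  "offset": [
    [0, 0, 0],
    [0, 0, 0],
    [0, 0, 0],
    [0, 0, -0.1],
    [0, 0, -0.2],
    [0, 0, -0.3],
    [0, 0, -0.36],
    [0, 0, -0.36]
  ],
  "turn": [
    [0, 0, 0],
    [0, 0, 0],
    [0, 0, 0],
    [0, 0, 0],
    [0, 0, 0],
    [0, 0, 0],
    [0, 0, 0],
    [0, 0, 0]
  ],
  "hand": 0.5
}}

```text
clock: 11.1
tcp_pos: [0.404, -0.3692, 0.2117]
orientation: [3.135, -0.057, 0.012]
contact_force: [0.6, 0.4, 0.2]
grip_width: 0.0428
```

```bash
python3 - <<'E'
from h import *
print(pose()[0],r.get_obs()['grip_width'])
f=snap('wrist')
see(f,'wrist','tool_tray',.014); see(f,'wrist','pry_tool',.01)
go([.5854,.112,.25],np.pi/2)
E
```

```text
[ 0.40398615 -0.36923948  0.21174094] 0.042787765609281006
tool_tray 0.55 px 248 156 rgb [124. 124. 132.] ([0.4225, -0.3666], -2.1, [98.3, 160.4])
pry_tool 0.61 px 250 160 rgb [52. 51. 54.] ([0.4235, -0.3685], -2.5, [13.9, 110.7])
off [ 0.3338 -0.9708 -0.0881] turn [-0.0004  0.0006 -0.0241]
```

Emit:
{"method": "carry_out", "body": {
  "offset": [
    [0.33, -0.97, -0.09],
    [0.33, -0.97, -0.09],
    [0.33, -0.97, -0.09],
    [0.33, -0.97, -0.09],
    [0.33, -0.97, -0.09],
    [0.33, -0.97, -0.09],
    [0.33, -0.97, -0.09],
    [0.33, -0.97, -0.09]
  ],
  "turn": [
    [0, 0, -0.024],
    [0, 0, -0.024],
    [0, 0, -0.024],
    [0, 0, -0.024],
    [0, 0, -0.024],
    [0, 0, -0.024],
    [0, 0, -0.024],
    [0, 0, -0.024]
  ],
  "hand": 1
}}

```text
clock: 12.05
tcp_pos: [0.5429, 0.0068, 0.2397]
orientation: [3.142, -0.0, -0.005]
contact_force: [1.6, 0.5, 0.0]
grip_width: -0.0
```

```bash
python3 - <<'E'
from h import *
go([.5854,.112,.15],np.pi/2)
E
```

```text
off [ 0.0857 -0.2105  0.1791] turn [ 0.      0.0023 -0.    ]
```

Emit:
{"method": "carry_out", "body": {
  "offset": [
    [0.08, -0.19, 0],
    [0.08, -0.19, 0],
    [0.08, -0.19, 0.05],
    [0.08, -0.19, 0.12],
    [0.08, -0.19, 0.18],
    [0.08, -0.19, 0.18],
    [0.08, -0.19, 0.18]
  ],
  "turn": [
    [0, 0, 0],
    [0, 0, 0],
    [0, 0, 0],
    [0, 0, 0],
    [0, 0, 0],
    [0, 0, 0],
    [0, 0, 0]
  ]
}}

```text
clock: 12.75
tcp_pos: [0.5827, 0.0999, 0.1504]
orientation: [3.141, 0.0, -0.005]
contact_force: [0.3, -0.4, 1.4]
grip_width: 0.0002
```

```bash
python3 - <<'E'
from h import *
print(pose()[0])
go([.5854,.112,.113],np.pi/2)
E
```

```text
[0.58270316 0.09986053 0.15043526]
off [ 0.0056 -0.0243  0.0748] turn [0.0002 0.0021 0.0001]
```

Approach just above the pad, then press and retreat up and to -y.

Emit:
{"method": "carry_out", "body": {
  "offset": [
    [0.005, -0.024, 0.03],
    [0.005, -0.024, 0.06],
    [0.005, -0.024, 0.08],
    [0.005, -0.024, 0.09],
    [0.005, -0.024, 0.098],
    [0.005, -0.024, 0.1],
    [0.005, -0.024, 0.1]
  ],
  "turn": [
    [0, 0, 0],
    [0, 0, 0],
    [0, 0, 0],
    [0, 0, 0],
    [0, 0, 0],
    [0, 0, 0],
    [0, 0, 0]
  ]
}}

```text
clock: 13.45
tcp_pos: [0.5859, 0.1127, 0.1019]
orientation: [-3.141, -0.0, 0.0]
contact_force: [-2.1, 2.6, 5.0]
grip_width: 0.0001
```

Emit:
{"method": "carry_out", "body": {
  "offset": [
    [0, 0, 0.005],
    [0, 0, 0.007],
    [0, 0, 0.007]
  ],
  "turn": [
    [0, 0, 0],
    [0, 0, 0],
    [0, 0, 0]
  ]
}}

```text
clock: 13.75
tcp_pos: [0.5859, 0.1129, 0.0997]
orientation: [-3.141, -0.001, -0.001]
contact_force: [-5.0, 0.7, 15.4]
grip_width: 0.0002
```

Emit:
{"method": "carry_out", "body": {
  "offset": [
    [0, 0, -0.05],
    [0, 0.08, -0.12],
    [0, 0.18, -0.2],
    [0, 0.28, -0.28],
    [0, 0.38, -0.36],
    [0, 0.5, -0.4],
    [0, 0.6, -0.4],
    [0, 0.6, -0.4]
  ],
  "turn": [
    [0, 0, 0],
    [0, 0, 0],
    [0, 0, 0],
    [0, 0, 0],
    [0, 0, 0],
    [0, 0, 0],
    [0, 0, 0],
    [0, 0, 0]
  ]
}}

```text
clock: 14.55
tcp_pos: [0.5857, -0.1864, 0.2982]
orientation: [3.141, -0.0, 0.002]
contact_force: [0.5, 0.2, 0.2]
grip_width: -0.0001
```

```bash
python3 - <<'E'
from h import *
print(pose()[0])
go([.45,-.165,.25],np.radians(90))
E
```

```text
[ 0.58565859 -0.18640184  0.29817233]
off [-0.2714 -0.0428  0.096 ] turn [ 0.0005 -0.0007 -0.0001]
```

Emit:
{"method": "carry_out", "body": {
  "offset": [
    [-0.07, 0, 0.03],
    [-0.17, -0.04, 0.1],
    [-0.27, -0.04, 0.1],
    [-0.27, -0.04, 0.1],
    [-0.27, -0.04, 0.1],
    [-0.27, -0.04, 0.1],
    [-0.27, -0.04, 0.1],
    [-0.27, -0.04, 0.1]
  ],
  "turn": [
    [0, 0, 0],
    [0, 0, 0],
    [0, 0, 0],
    [0, 0, 0],
    [0, 0, 0],
    [0, 0, 0],
    [0, 0, 0],
    [0, 0, 0]
  ],
  "hand": 0
}}

```text
clock: 15.35
tcp_pos: [0.4524, -0.1642, 0.2473]
orientation: [-3.141, -0.001, -0.002]
contact_force: [0.2, 0.6, -0.3]
grip_width: 0.0859
```

```bash
python3 - <<'E'
from h import *
print(pose()[0])
f=snap('scene','s2.png')
f=snap('wrist','w5.png')
see(f,'wrist','module0',.024);see(f,'wrist','pry_tool',.01);see(f,'wrist','press_plate',.006)
E
```

```text
[ 0.45242487 -0.16417735  0.24733336]
module0 0.84 px 226 180 rgb [137. 145. 151.] ([0.4444, -0.1335], 8.6, [39.3, 61.1])
module0 0.79 px 388 9 rgb [228. 213. 113.] ([0.6171, -0.3076], 90.0, [26.4, 69.4])
module0 0.69 px 133 167 rgb [229. 217. 132.] ([0.4595, -0.0266], -62.8, [37.1, 64.0])
module0 0.68 px 96 39 rgb [172. 157.  90.] ([0.5935, -0.0022], 72.2, [38.0, 66.8])
module0 0.63 px 306 177 rgb [140. 146. 151.] ([0.4483, -0.2258], -23.3, [40.5, 57.5])
pry_tool 0.61 px 420 195 rgb [49. 49. 51.] ([0.4226, -0.3695], -2.1, [18.8, 112.4])
press_plate 0.65 px 235 43 rgb [215. 218. 219.] ([0.5986, -0.144], 75.9, [104.6, 111.2])
```

View pics/w5.png

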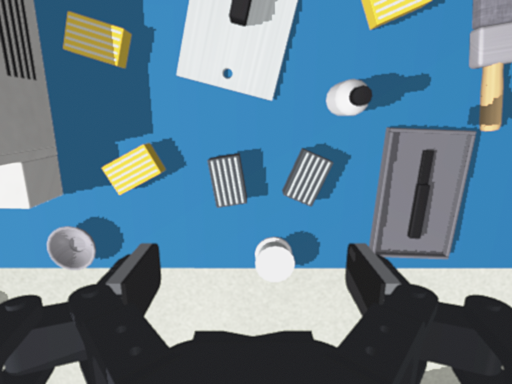

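View pics/s2.png

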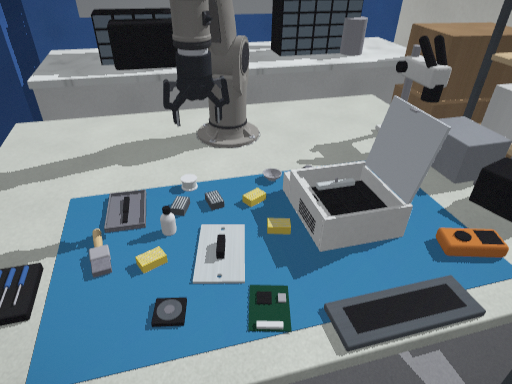

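Door stands open, bay empty, pry tool in the tray at (422,195). Modules are at (227,180) and (307,176).

```bash
python3 - <<'E'
from h import *
go([.4444,-.1335,.07],np.radians(98.6));go([.4444,-.1335,.025],np.radians(98.6))
E
```

```text
off [-0.0138 -0.0612  0.354 ] turn [-0.0001  0.     -0.1   ]
off [-0.0138 -0.0612  0.444 ] turn [-0.0001  0.     -0.1   ]
```

Emit:
{"method": "carry_out", "body": {
  "offset": [
    [-0.014, -0.061, 0.05],
    [-0.014, -0.061, 0.15],
    [-0.014, -0.061, 0.25],
    [-0.014, -0.061, 0.33],
    [-0.014, -0.061, 0.33],
    [-0.014, -0.061, 0.33]
  ],
  "turn": [
    [0, 0, -0.1],
    [0, 0, -0.1],
    [0, 0, -0.1],
    [0, 0, -0.1],
    [0, 0, -0.1],
    [0, 0, -0.1]
  ],
  "hand": 0.25
}}

```text
clock: 16.2
tcp_pos: [0.4442, -0.1336, 0.0825]
orientation: [-3.132, -0.236, 0.001]
contact_force: [0.9, -0.6, 0.3]
grip_width: 0.0641
```

```bash
python3 - <<'E'
from h import *
print(pose()[0])
f=snap('wrist')
see(f,'wrist','module0',.023)
go([.4444,-.1335,.025],np.radians(98.6))
E
```

```text
[ 0.44423266 -0.13356348  0.08245221]
module0 0.85 px 253 218 rgb [134. 139. 144.] ([0.445, -0.1338], 8.3, [37.1, 62.4])
module0 0.79 px 85 173 rgb [226. 214. 124.] ([0.4592, -0.027], -62.0, [37.4, 66.6])
module0 0.78 px 393 230 rgb [111. 115. 119.] ([0.4497, -0.2236], -23.1, [47.2, 56.7])
off [-0.0029 -0.0017  0.1182] turn [ 0.0009 -0.0022 -0.0002]
```

Emit:
{"method": "carry_out", "body": {
  "offset": [
    [-0.003, 0, 0.05],
    [-0.003, 0, 0.09],
    [-0.003, 0, 0.115],
    [-0.003, 0, 0.115],
    [-0.003, 0, 0.115]
  ],
  "turn": [
    [0, 0, 0],
    [0, 0, 0],
    [0, 0, 0],
    [0, 0, 0],
    [0, 0, 0]
  ]
}}

```text
clock: 16.8
tcp_pos: [0.4435, -0.1341, 0.0257]
orientation: [3.132, 0.235, 0.003]
contact_force: [0.5, 0.0, 0.7]
grip_width: 0.0643
```

Emit:
{"method": "carry_out", "body": {
  "offset": [
    [0, 0, 0],
    [0, 0, 0],
    [0, 0, 0],
    [0, 0, 0],
    [0, 0, 0]
  ],
  "turn": [
    [0, 0, 0],
    [0, 0, 0],
    [0, 0, 0],
    [0, 0, 0],
    [0, 0, 0]
  ],
  "hand": 1,
  "force": 70
}}

```text
clock: 17.3
tcp_pos: [0.4433, -0.1341, 0.0258]
orientation: [3.132, 0.235, 0.002]
contact_force: [-1.5, 0.6, 9.6]
grip_width: 0.0354
```

Emit:
{"method": "carry_out", "body": {
  "offset": [
    [0, 0, -0.05],
    [0, 0, -0.12],
    [0, 0, -0.2],
    [0, 0, -0.3],
    [0, 0, -0.4],
    [0, 0, -0.46],
    [0, 0, -0.46]
  ],
  "turn": [
    [0, 0, 0],
    [0, 0, 0],
    [0, 0, 0],
    [0, 0, 0],
    [0, 0, 0],
    [0, 0, 0],
    [0, 0, 0]
  ]
}}

```text
clock: 18.0
tcp_pos: [0.4451, -0.1344, 0.2596]
orientation: [3.129, 0.235, 0.014]
contact_force: [0.4, -0.1, -1.0]
grip_width: 0.0354
```

```bash
python3 - <<'E'
from h import *
o=r.get_obs();print(pose()[0],o['grip_width'],o['contact_force'])
go([.551,.161,.255],np.radians(89.4))
E
```

```text
[ 0.44505012 -0.13436668  0.25955079] 0.03544872528347936 [ 0.37865547 -0.08439893 -1.03983446]
off [ 0.2975 -0.5526  0.0093] turn [ 0.0024 -0.0059  0.1068]
```

Emit:
{"method": "carry_out", "body": {
  "offset": [
    [0.3, -0.55, 0],
    [0.3, -0.55, 0],
    [0.3, -0.55, 0],
    [0.3, -0.55, 0],
    [0.3, -0.55, 0],
    [0.3, -0.55, 0],
    [0.3, -0.55, 0],
    [0.3, -0.55, 0]
  ],
  "turn": [
    [0, 0, 0.107],
    [0, 0, 0.107],
    [0, 0, 0.107],
    [0, 0, 0.107],
    [0, 0, 0.107],
    [0, 0, 0.107],
    [0, 0, 0.107],
    [0, 0, 0.107]
  ]
}}

```text
clock: 18.8
tcp_pos: [0.5492, 0.1649, 0.2535]
orientation: [-3.139, 0.007, 0.002]
contact_force: [-0.6, -0.1, -1.4]
grip_width: 0.0349
```

Emit:
{"method": "carry_out", "body": {
  "offset": [
    [0, 0, 0],
    [0, 0, 0],
    [0, 0, 0]
  ],
  "turn": [
    [0, 0, 0],
    [0, 0, 0],
    [0, 0, 0]
  ]
}}

```text
clock: 19.1
tcp_pos: [0.5496, 0.1586, 0.2543]
orientation: [3.14, -0.02, -0.001]
contact_force: [0.1, 0.3, -1.6]
grip_width: 0.0351
```

```bash
python3 - <<'E'
from h import *
o=r.get_obs();print(pose()[0],o['grip_width'],o['contact_force'])
f=snap('wrist','w6.png');np.savez('w6.npz',**f)
see(f,'wrist','module0',.252)
for q in('pocket0','plate_rest','tester','start_top'):
    print(q,[(round(d['score'],2),w(f,d['xyz']).round(3).tolist(),np.round(pix(f,w(f,d['xyz']))).tolist()) for d in look_for(q,'wrist') if d['score']>.2])
for X in [(35,36),(-35,36),(35,-36),(-35,-36)]:
    a=np.radians(-.6);print(X,np.round(pix(f,[.586+(X[0]*np.cos(a)-X[1]*np.sin(a))/1e3,.197+(X[0]*np.sin(a)+X[1]*np.cos(a))/1e3,.045])))
E
```

```text
[0.54958934 0.15856712 0.2543093 ] 0.03514896039271515 [ 0.14948288  0.2568631  -1.55654062]
module0 0.91 px 395 240 rgb [222. 208. 123.] ([0.5601, 0.0935], -62.2, [17.4, 22.1])
module0 0.84 px 252 253 rgb [109. 113. 117.] ([0.5524, 0.1585], -0.4, [37.6, 63.8])
module0 0.69 px 386 131 rgb [173. 158.  92.] ([0.6088, 0.1025], 74.2, [13.4, 23.3])
pocket0 [(0.86, [0.602, 0.268, 0.082], [137.0, 131.0])]
plate_rest [(0.92, [0.604, 0.262, 0.082], [143.0, 130.0])]
tester [(0.95, [0.603, 0.265, 0.088], [138.0, 131.0])]
start_top []
(35, 36) [181. 111.]
(-35, 36) [185. 176.]
(35, -36) [250. 110.]
(-35, -36) [250. 176.]
```

View pics/w6.png

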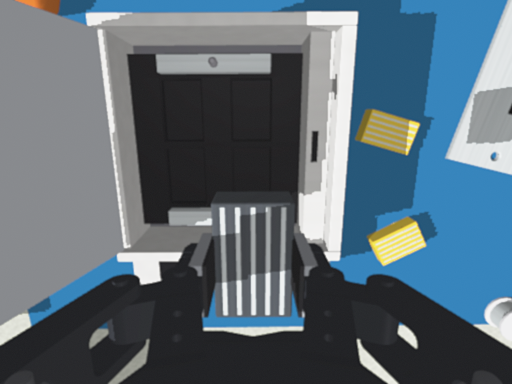

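Bay open with four pockets: far pair centred at about (183,110) and (251,109). The tester pose predicts them to ~1 px. The held module is at (252,255), square to the tester.

```bash
python3 - <<'E'
from h import *
f=dict(np.load('w6.npz')); g=cv2.cvtColor(f['pixels'],cv2.COLOR_RGB2GRAY).astype(float)
print(g[95:125].mean(0)[155:285].round().astype(int).tolist())
print('colR',g[70:195,238:266].mean(1).round().astype(int).tolist())
print('colL',g[70:195,170:198].mean(1).round().astype(int).tolist())
a=np.radians(-.6)
def T(x,y,z): return [.586+(x*np.cos(a)-y*np.sin(a))/1e3,.197+(x*np.sin(a)+y*np.cos(a))/1e3,z]
for n,X in dict(pf=(79,0,.0725),yR0=(35,-56,.045),yR1=(35,-16,.045),yL0=(35,16,.045),yL1=(35,56,.045),xf1=(65.5,-36,.045),xf0=(4.5,-36,.045),xn1=(-4.5,-36,.045)).items(): print(n,np.round(pix(f,T(*X)),1))
E
```

```text
[36, 36, 36, 36, 36, 35, 35, 33, 31, 30, 32, 34, 36, 36, 37, 36, 36, 36, 37, 37, 37, 36, 37, 37, 37, 37, 37, 37, 37, 37, 37, 37, 37, 37, 37, 37, 37, 37, 37, 37, 38, 38, 37, 38, 38, 37, 35, 33, 36, 38, 38, 38, 38, 38, 38, 38, 38, 38, 38, 38, 38, 38, 38, 38, 38, 38, 38, 38, 38, 38, 38, 39, 38, 39, 38, 36, 34, 34, 37, 39, 39, 39, 39, 39, 39, 39, 39, 39, 39, 39, 39, 39, 39, 39, 39, 39, 39, 39, 39, 39, 39, 39, 39, 39, 39, 38, 39, 39, 39, 39, 39, 39, 39, 39, 36, 31, 32, 37, 39, 39, 39, 39, 39, 39, 39, 39, 39, 39, 39, 38]
colR [169, 160, 134, 100, 55, 35, 37, 37, 34, 33, 36, 40, 41, 40, 40, 40, 40, 40, 40, 40, 39, 40, 40, 39, 40, 39, 40, 40, 39, 40, 40, 40, 40, 39, 40, 39, 39, 39, 38, 39, 38, 38, 38, 38, 38, 38, 38, 38, 38, 38, 38, 38, 38, 38, 38, 38, 38, 38, 38, 37, 37, 37, 37, 37, 37, 37, 37, 37, 36, 32, 30, 32, 35, 36, 36, 36, 35, 34, 35, 36, 36, 36, 36, 36, 35, 36, 36, 35, 36, 36, 36, 36, 36, 36, 36, 35, 36, 36, 36, 36, 35, 36, 35, 35, 35, 35, 35, 35, 35, 34, 34, 34, 34, 34, 34, 34, 34, 34, 34, 34, 36, 43, 51, 52, 52]
colL [166, 160, 145, 120, 70, 36, 35, 36, 35, 33, 33, 37, 39, 38, 38, 38, 38, 38, 38, 38, 38, 38, 38, 38, 38, 38, 37, 38, 38, 38, 37, 37, 37, 37, 37, 37, 37, 37, 37, 37, 37, 37, 37, 37, 37, 37, 37, 36, 37, 37, 36, 36, 37, 37, 36, 36, 36, 36, 36, 36, 36, 36, 36, 36, 36, 36, 36, 36, 35, 33, 29, 31, 35, 35, 34, 34, 34, 34, 34, 35, 35, 35, 35, 35, 34, 35, 34, 34, 34, 34, 34, 34, 34, 34, 34, 34, 34, 34, 34, 34, 34, 34, 34, 34, 34, 34, 34, 34, 34, 34, 34, 33, 34, 34, 33, 33, 33, 33, 33, 33, 33, 33, 33, 33, 33]
pf [210.5  60.8]
yR0 [268.8 110.2]
yR1 [230.8 110.4]
yL0 [200.3 110.4]
yL1 [162.3 110.6]
xf1 [249.6  79.4]
xf0 [249.9 139.7]
xn1 [250.  148.1]
```

```bash
python3 - <<'E'
from h import *
f=dict(np.load('w6.npz')); g=cv2.cvtColor(f['pixels'],cv2.COLOR_RGB2GRAY).astype(float)
c=g[:,225:280].mean(1)
print(c[186:212].round().astype(int).tolist(), c[305:325].round().astype(int).tolist())
for u,v in((252,204),(252,316),(213,204),(293,204),(213,316),(292,316)): print(u,v,ray(f,u,v,.2506).round(4))
a=np.radians(-.6);x,y=35,-36
X=[.586+(x*np.cos(a)-y*np.sin(a))/1e3,.1957+(x*np.sin(a)+y*np.cos(a))/1e3]
print(X,pose()[0]); go(X+[.12],np.radians(89.4))
E
```

```text
[34, 34, 34, 34, 35, 42, 51, 52, 52, 52, 51, 52, 52, 52, 51, 51, 58, 75, 91, 100, 103, 116, 130, 131, 131, 131] [147, 147, 147, 147, 147, 147, 147, 148, 148, 142, 118, 106, 112, 116, 117, 117, 117, 117, 117, 115]
252 204 [0.578  0.1585 0.2506]
252 316 [0.5205 0.1593 0.2506]
213 204 [0.5782 0.1758 0.2506]
293 204 [0.5777 0.1403 0.2506]
213 316 [0.5208 0.1785 0.2506]
292 316 [0.5203 0.1396 0.2506]
[np.float64(0.6206210966996081), np.float64(0.15933546145877298)] [0.54980762 0.16001931 0.25467447]
off [ 1.416e-01 -2.000e-04  2.694e-01] turn [ 0.     -0.0002 -0.0005]
```

Emit:
{"method": "carry_out", "body": {
  "offset": [
    [0.08, 0, 0],
    [0.141, 0, 0],
    [0.141, 0, 0.06],
    [0.141, 0, 0.14],
    [0.141, 0, 0.22],
    [0.141, 0, 0.3],
    [0.141, 0, 0.33],
    [0.141, 0, 0.33]
  ],
  "turn": [
    [0, 0, 0],
    [0, 0, 0],
    [0, 0, 0],
    [0, 0, 0],
    [0, 0, 0],
    [0, 0, 0],
    [0, 0, 0],
    [0, 0, 0]
  ]
}}

```text
clock: 20.2
tcp_pos: [0.6189, 0.1591, 0.0875]
orientation: [3.14, -0.016, -0.007]
contact_force: [0.1, 0.5, -0.4]
grip_width: 0.0351
```

Emit:
{"method": "carry_out", "body": {
  "offset": [
    [0, 0, 0],
    [0, 0, 0]
  ],
  "turn": [
    [0, 0, 0],
    [0, 0, 0]
  ]
}}

```text
clock: 20.4
tcp_pos: [0.6219, 0.1603, 0.0921]
orientation: [-3.14, 0.017, -0.006]
contact_force: [-0.7, -0.1, -0.3]
grip_width: 0.0346
```

```bash
python3 - <<'E'
from h import *
o=r.get_obs();print(pose()[0],o['grip_width'],o['contact_force'])
f=snap('wrist');np.savez('w7.npz',**f)
see(f,'wrist','module0',.086)
im=f['pixels'][110:330,130:400,::-1].astype(float); im=255*(np.clip(im,0,160)/160)**.5
cv2.imwrite('pics/w7.png',cv2.resize(im.astype(np.uint8),None,fx=2.9,fy=2.7,interpolation=cv2.INTER_CUBIC))
a=np.radians(-.6)
for x,y in((35,-36),(-35,-36)): go([.586+(x*np.cos(a)-y*np.sin(a))/1e3,.1957+(x*np.sin(a)+y*np.cos(a))/1e3,.06],np.radians(89.4))
E
```

```text
[0.62191384 0.16033931 0.09207405] 0.03455049596307089 [-0.69688124 -0.10416748 -0.28078426]
module0 0.58 px 486 251 rgb [183. 166.  97.] ([0.6249, 0.049], -0.9, [27.4, 33.6])
module0 0.57 px 252 253 rgb [ 96.  99. 103.] ([0.6228, 0.1604], -0.8, [38.5, 65.6])
module0 0.33 px 228 185 rgb [124. 124. 124.] ([0.625, 0.1766], 89.5, [149.6, 228.0])
off [-0.0021  0.0016  0.0634] turn [-0.0006 -0.0022 -0.0002]
off [-0.1421  0.0016  0.0629] turn [-0.0006 -0.0022 -0.0002]
```

View pics/w7.png

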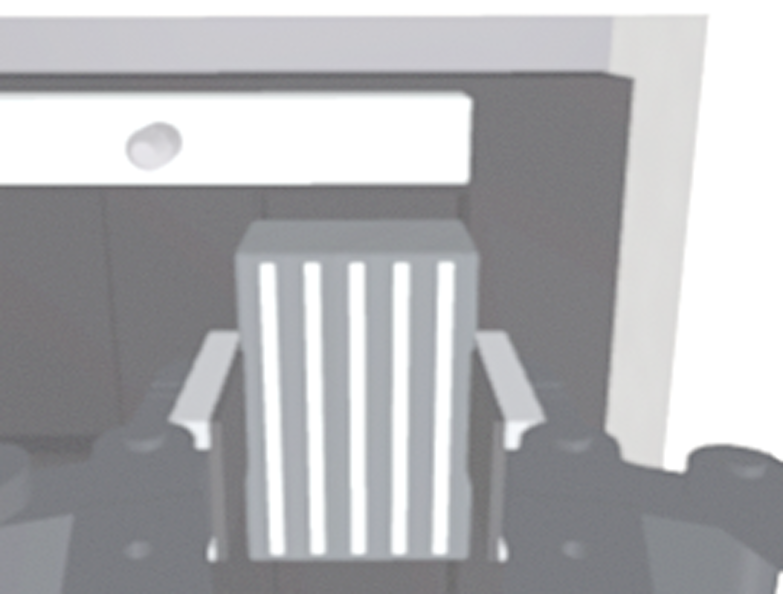

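```bash
python3 - <<'E'
from h import *
f=dict(np.load('w7.npz'))
g=cv2.cvtColor(f['pixels'],cv2.COLOR_RGB2GRAY).astype(float)
print(g[180:189].mean(0)[160:300].round().astype(int).tolist())
for u in (221.4,288.6): print(ray(f,u,184,.045).round(4))
for u,v in((213,205),(294,205),(252,205),(252,316)): print(ray(f,u,v,.088).round(4))
pin=(130+154/2.9,110+140/2.7); print('pin',ray(f,*pin,.0725).round(4))
print((-f['R'].T@f['t']).round(4)); f=snap('wrist');print((-f['R'].T@f['t']).round(4),pose()[0])
E
```

```text
[35, 36, 35, 36, 34, 33, 34, 36, 36, 36, 36, 36, 36, 36, 36, 36, 36, 36, 36, 36, 36, 36, 36, 37, 37, 37, 36, 37, 37, 37, 37, 37, 37, 37, 37, 37, 37, 37, 37, 37, 38, 36, 37, 37, 37, 37, 37, 37, 37, 37, 37, 37, 38, 37, 37, 37, 37, 36, 35, 36, 33, 34, 36, 37, 37, 37, 37, 37, 37, 37, 37, 37, 37, 37, 37, 37, 37, 37, 37, 37, 37, 37, 37, 37, 37, 37, 37, 37, 37, 37, 37, 37, 36, 37, 37, 37, 37, 37, 37, 37, 37, 37, 37, 37, 37, 37, 37, 37, 37, 37, 37, 36, 37, 36, 37, 37, 37, 37, 37, 37, 37, 37, 37, 37, 37, 37, 37, 34, 31, 31, 32, 33, 36, 38, 38, 38, 38, 38, 38, 38]
[0.6501 0.1783 0.045 ]
[0.6497 0.1393 0.045 ]
[0.6499 0.1778 0.088 ]
[0.6495 0.1416 0.088 ]
[0.6497 0.1604 0.088 ]
[0.5927 0.161  0.088 ]
pin [0.6671 0.1933 0.0725]
[0.6881 0.1594 0.2202]
[0.6878 0.1591 0.2198] [0.62130414 0.15994555 0.09136385]
```

Emit:
{"method": "carry_out", "body": {
  "offset": [
    [-0.001, 0.001, 0.02],
    [-0.001, 0.001, 0.035],
    [-0.001, 0.001, 0.042],
    [-0.001, 0.001, 0.048],
    [-0.001, 0.001, 0.05],
    [-0.001, 0.001, 0.05]
  ],
  "turn": [
    [0, 0, 0],
    [0, 0, 0],
    [0, 0, 0],
    [0, 0, 0],
    [0, 0, 0],
    [0, 0, 0]
  ]
}}

```text
clock: 21.15
tcp_pos: [0.6197, 0.1592, 0.0643]
orientation: [3.142, -0.016, -0.001]
contact_force: [0.8, 0.3, -0.7]
grip_width: 0.0354
```

Emit:
{"method": "carry_out", "body": {
  "offset": [
    [0, 0, 0.004],
    [0, 0, 0.007],
    [0, 0, 0.008],
    [0, 0, 0.008]
  ],
  "turn": [
    [0, 0, 0],
    [0, 0, 0],
    [0, 0, 0],
    [0, 0, 0]
  ]
}}

```text
clock: 21.55
tcp_pos: [0.62, 0.1592, 0.0614]
orientation: [3.141, -0.017, 0.001]
contact_force: [-1.5, -1.4, 5.7]
grip_width: 0.0348
```

Emit:
{"method": "carry_out", "body": {
  "offset": [
    [0, 0, 0],
    [0, 0, 0],
    [0, 0, -0.02],
    [0, 0, -0.08],
    [0, 0, -0.16],
    [0, 0, -0.26],
    [0, 0, -0.36],
    [0, 0, -0.36]
  ],
  "turn": [
    [0, 0, 0],
    [0, 0, 0],
    [0, 0, 0],
    [0, 0, 0],
    [0, 0, 0],
    [0, 0, 0],
    [0, 0, 0],
    [0, 0, 0]
  ],
  "hand": 0.4
}}

```text
clock: 22.35
tcp_pos: [0.6235, 0.1613, 0.2496]
orientation: [-3.137, 0.017, -0.021]
contact_force: [0.5, 0.1, 0.3]
grip_width: 0.0513
```

```bash
python3 - <<'E'
from h import *
print(pose()[0])
f=snap('wrist','w8.png');np.savez('w8.npz',**f)
see(f,'wrist','module0',.057)
go([.448,-.20,.25],np.radians(67))
E
```

```text
[0.62347032 0.16125926 0.24959655]
module0 0.97 px 255 183 rgb [ 97. 101. 103.] ([0.6213, 0.16], 0.2, [36.3, 59.9])
module0 0.72 px 385 197 rgb [174. 159.  93.] ([0.6055, 0.0205], 72.9, [34.6, 59.5])
module0 0.49 px 391 282 rgb [152. 133.  55.] ([0.505, -0.0002], -64.3, [7.9, 29.7])
off [-0.3373  0.7226 -0.0161] turn [-0.0011 -0.0024  0.2606]
```

Emit:
{"method": "carry_out", "body": {
  "offset": [
    [-0.337, 0.72, 0],
    [-0.337, 0.72, 0],
    [-0.337, 0.72, 0],
    [-0.337, 0.72, 0],
    [-0.337, 0.72, 0],
    [-0.337, 0.72, 0],
    [-0.337, 0.72, 0],
    [-0.337, 0.72, 0]
  ],
  "turn": [
    [0, 0, 0.26],
    [0, 0, 0.26],
    [0, 0, 0.26],
    [0, 0, 0.26],
    [0, 0, 0.26],
    [0, 0, 0.26],
    [0, 0, 0.26],
    [0, 0, 0.26]
  ],
  "hand": 0.2
}}

```text
clock: 23.25
tcp_pos: [0.4451, -0.2007, 0.2394]
orientation: [-3.078, 0.626, 0.004]
contact_force: [1.0, -1.0, 0.6]
grip_width: 0.0685
```

Emit:
{"method": "carry_out", "body": {
  "offset": [
    [0, 0, 0.05],
    [0, 0, 0.1],
    [0, 0, 0.15],
    [0, 0, 0.15],
    [0, 0, 0.15]
  ],
  "turn": [
    [0, 0, 0],
    [0, 0, 0],
    [0, 0, 0],
    [0, 0, 0],
    [0, 0, 0]
  ]
}}

```text
clock: 23.75
tcp_pos: [0.4468, -0.1988, 0.1651]
orientation: [-3.078, 0.625, 0.004]
contact_force: [0.0, -0.4, -0.1]
grip_width: 0.0683
```

```bash
python3 - <<'E'
from h import *
print(pose()[0])
f=snap('wrist','w9.png');np.savez('w9.npz',**f)
see(f,'wrist','module0',.023)
go([.448,-.2245,.085],np.radians(66.8))
E
```

```text
[ 0.44680719 -0.19876563  0.16505281]
module0 0.86 px 83 245 rgb [217. 207. 124.] ([0.4595, -0.0289], -62.7, [40.0, 71.2])
module0 0.7 px 9 122 rgb [155. 136.  55.] ([0.5853, -0.0295], -18.3, [21.6, 36.5])
module0 0.58 px 330 169 rgb [136. 142. 148.] ([0.4371, -0.2689], -22.9, [41.5, 60.0])
off [0.0196 0.0468 0.1628] turn [-0.0001 -0.0007  0.003 ]
```

```bash
python3 - <<'E'
from h import *
go([.4365,-.269,.09],np.radians(67))
E
```

```text
off [0.0331 0.1378 0.1528] turn [-0.0001 -0.0007  0.0007]
```

Emit:
{"method": "carry_out", "body": {
  "offset": [
    [0.033, 0.08, 0],
    [0.033, 0.138, 0.05],
    [0.033, 0.138, 0.1],
    [0.033, 0.138, 0.15],
    [0.033, 0.138, 0.15],
    [0.033, 0.138, 0.15],
    [0.033, 0.138, 0.15]
  ],
  "turn": [
    [0, 0, 0],
    [0, 0, 0],
    [0, 0, 0],
    [0, 0, 0],
    [0, 0, 0],
    [0, 0, 0],
    [0, 0, 0]
  ],
  "hand": 0.38
}}

```text
clock: 24.55
tcp_pos: [0.4371, -0.2694, 0.0923]
orientation: [3.078, -0.624, 0.004]
contact_force: [0.4, -0.2, 0.4]
grip_width: 0.053
```

```bash
python3 - <<'E'
from h import *
print(pose()[0])
f=snap('wrist','w10.png');np.savez('w10.npz',**f)
see(f,'wrist','module0',.023)
for X in ([.4365,-.269,.026],): go(X,np.radians(67))
E
```

```text
[ 0.43706473 -0.26935057  0.09230685]
module0 0.7 px 174 70 rgb [135. 136. 139.] ([0.5394, -0.2621], 79.6, [43.0, 44.6])
off [-0.0013 -0.0004  0.1322] turn [ 0.0002 -0.0019  0.0008]
```

View pics/w10.png

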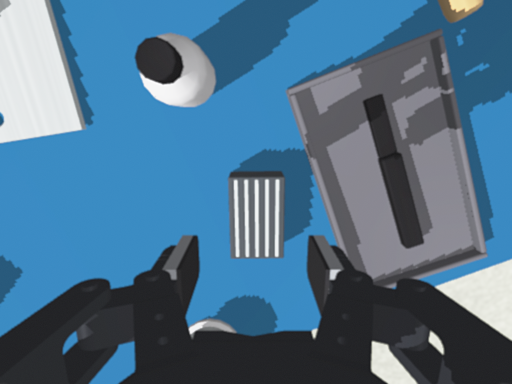

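Module B was knocked toward the tray; it now sits at (257,217), aligned with the jaws, with the tray wall just right of the right finger.

```bash
python3 - <<'E'
from h import *
f=dict(np.load('w10.npz'))
c=np.mean([ray(f,u,v,.022) for u,v in((230.5,178),(283.5,178),(230.5,258),(283.5,258))],0);print(c)
g=cv2.cvtColor(f['pixels'],cv2.COLOR_RGB2GRAY)
print('tray left wall', ray(f,330,218,.014),ray(f,345,258,.014),ray(f,289,92,.014))
go([c[0],c[1],.026],np.radians(67))
E
```

```text
[ 0.43448619 -0.27079013  0.022     ]
tray left wall [ 0.41281107 -0.31758037  0.014     ] [ 0.37945135 -0.31748212  0.014     ] [ 0.5026093  -0.32150129  0.014     ]
off [-0.0036  0.0045  0.1322] turn [ 0.0002 -0.0019  0.0008]
```

Emit:
{"method": "carry_out", "body": {
  "offset": [
    [-0.003, 0.003, 0.05],
    [-0.003, 0.003, 0.1],
    [-0.003, 0.003, 0.12],
    [-0.003, 0.003, 0.132],
    [-0.003, 0.003, 0.132],
    [-0.003, 0.003, 0.132]
  ],
  "turn": [
    [0, 0, 0],
    [0, 0, 0],
    [0, 0, 0],
    [0, 0, 0],
    [0, 0, 0],
    [0, 0, 0]
  ]
}}

```text
clock: 25.25
tcp_pos: [0.4345, -0.2701, 0.0254]
orientation: [3.078, -0.625, 0.002]
contact_force: [-0.1, 0.3, -0.6]
grip_width: 0.0525
```

Emit:
{"method": "carry_out", "body": {
  "offset": [
    [0, 0, 0],
    [0, 0, 0],
    [0, 0, 0],
    [0, 0, 0],
    [0, 0, 0]
  ],
  "turn": [
    [0, 0, 0],
    [0, 0, 0],
    [0, 0, 0],
    [0, 0, 0],
    [0, 0, 0]
  ],
  "hand": 1,
  "force": 70
}}

```text
clock: 25.75
tcp_pos: [0.4345, -0.2702, 0.0258]
orientation: [3.078, -0.625, 0.003]
contact_force: [-1.6, 0.2, 7.6]
grip_width: 0.0352
```

Emit:
{"method": "carry_out", "body": {
  "offset": [
    [0, 0, -0.05],
    [0, 0, -0.12],
    [0, 0, -0.2],
    [0, 0, -0.3],
    [0, 0, -0.4],
    [0, 0, -0.46],
    [0, 0, -0.46]
  ],
  "turn": [
    [0, 0, 0],
    [0, 0, 0],
    [0, 0, 0],
    [0, 0, 0],
    [0, 0, 0],
    [0, 0, 0],
    [0, 0, 0]
  ]
}}

```text
clock: 26.45
tcp_pos: [0.4362, -0.271, 0.2601]
orientation: [3.075, -0.625, 0.015]
contact_force: [0.4, 0.0, -1.7]
grip_width: 0.0352
```

```bash
python3 - <<'E'
from h import *
o=r.get_obs();print(pose()[0],o['grip_width'],o['contact_force'])
go([.5506,.1598,.255],np.radians(89.4))
E
```

```text
[ 0.43623701 -0.27099284  0.26008468] 0.035201724160482055 [ 0.40045699  0.02266885 -1.71049025]
off [-0.1257 -0.8825  0.0077] turn [ 0.0022 -0.0064 -0.2602]
```

Emit:
{"method": "carry_out", "body": {
  "offset": [
    [-0.126, -0.88, 0],
    [-0.126, -0.88, 0],
    [-0.126, -0.88, 0],
    [-0.126, -0.88, 0],
    [-0.126, -0.88, 0],
    [-0.126, -0.88, 0],
    [-0.126, -0.88, 0],
    [-0.126, -0.88, 0]
  ],
  "turn": [
    [0, 0, -0.26],
    [0, 0, -0.26],
    [0, 0, -0.26],
    [0, 0, -0.26],
    [0, 0, -0.26],
    [0, 0, -0.26],
    [0, 0, -0.26],
    [0, 0, -0.26]
  ]
}}

```text
clock: 27.25
tcp_pos: [0.5356, 0.1185, 0.2539]
orientation: [3.141, -0.017, -0.001]
contact_force: [1.6, -0.4, -0.9]
grip_width: 0.0352
```

```bash
python3 - <<'E'
from h import *
o=r.get_obs();print(pose()[0],o['grip_width'])
go([.5506,.1598,.255],np.radians(89.4))
E
```

```text
[0.53561209 0.11849119 0.2538676 ] 0.035161759962393464
off [ 0.0291 -0.0829 -0.0023] turn [ 0.0004  0.0005 -0.0002]
```

Emit:
{"method": "carry_out", "body": {
  "offset": [
    [0.02, -0.06, 0],
    [0.02, -0.06, 0],
    [0.02, -0.06, 0],
    [0.02, -0.06, 0],
    [0.02, -0.06, 0]
  ],
  "turn": [
    [0, 0, 0],
    [0, 0, 0],
    [0, 0, 0],
    [0, 0, 0],
    [0, 0, 0]
  ]
}}

```text
clock: 27.75
tcp_pos: [0.5461, 0.1449, 0.2542]
orientation: [3.14, -0.02, -0.001]
contact_force: [0.3, 0.0, -1.1]
grip_width: 0.035
```

```bash
python3 - <<'E'
from h import *
o=r.get_obs();print(pose()[0],o['grip_width'])
f=snap('wrist','w11.png');np.savez('w11.npz',**f)
see(f,'wrist','module0',.057)
g=cv2.cvtColor(f['pixels'],cv2.COLOR_RGB2GRAY).astype(float)
c=g[:,235:270].mean(1); print(c[190:215].round().astype(int).tolist(), c[305:325].round().astype(int).tolist())
print(g[210:216].mean(0)[195:310].round().astype(int).tolist())
print(g[308:314].mean(0)[195:310].round().astype(int).tolist())
go([.5506,.1593,.10],np.radians(89.4))
E
```

```text
[0.54612967 0.14492957 0.25424418] 0.03498119286481736
module0 0.92 px 385 238 rgb [220. 207. 123.] ([0.4753, -0.005], -62.5, [43.6, 55.3])
module0 0.7 px 374 128 rgb [172. 157.  92.] ([0.5972, 0.0181], 73.4, [34.1, 58.0])
module0 0.68 px 237 106 rgb [ 98. 101. 104.] ([0.6202, 0.1599], -0.7, [36.9, 57.3])
module0 0.63 px 252 251 rgb [109. 113. 117.] ([0.4555, 0.1466], -0.4, [94.8, 159.3])
[50, 52, 51, 51, 51, 51, 51, 51, 51, 52, 62, 79, 94, 102, 117, 142, 156, 158, 157, 151, 141, 134, 128, 127, 127] [156, 157, 157, 157, 158, 158, 158, 151, 123, 105, 109, 115, 116, 116, 116, 116, 116, 114, 117, 146]
[164, 166, 166, 166, 166, 166, 163, 152, 135, 120, 116, 115, 118, 124, 140, 152, 136, 114, 105, 104, 104, 102, 98, 96, 139, 224, 238, 239, 238, 211, 142, 102, 99, 103, 104, 103, 102, 100, 96, 122, 196, 234, 238, 239, 234, 175, 109, 96, 98, 98, 99, 100, 100, 99, 101, 127, 174, 189, 190, 179, 134, 87, 70, 70, 69, 69, 69, 68, 67, 64, 89, 144, 164, 166, 162, 139, 97, 69, 66, 68, 68, 68, 68, 67, 66, 76, 116, 152, 164, 167, 160, 117, 74, 66, 67, 67, 66, 63, 72, 146, 232, 242, 240, 239, 239, 239, 239, 239, 239, 239, 239, 239, 239, 239, 240]
[35, 34, 35, 35, 35, 34, 42, 65, 78, 64, 47, 43, 39, 46, 79, 108, 117, 117, 116, 118, 115, 107, 104, 104, 102, 98, 95, 132, 208, 226, 228, 225, 174, 113, 99, 103, 104, 104, 103, 100, 96, 130, 208, 226, 228, 225, 182, 121, 99, 98, 98, 98, 100, 100, 97, 131, 207, 224, 224, 221, 179, 120, 100, 100, 101, 101, 100, 98, 94, 128, 204, 223, 224, 221, 180, 121, 99, 99, 102, 102, 101, 99, 96, 124, 195, 221, 225, 222, 182, 124, 100, 99, 99, 99, 97, 89, 97, 111, 116, 116, 125, 130, 96, 54, 43, 44, 56, 82, 86, 62, 40, 34, 34, 35, 35]
off [ 0.0082 -0.0282  0.3091] turn [ 0.0004 -0.0001 -0.0014]
```

Emit:
{"method": "carry_out", "body": {
  "offset": [
    [0.0075, -0.029, 0],
    [0.0075, -0.029, 0.06],
    [0.0075, -0.029, 0.14],
    [0.0075, -0.029, 0.22],
    [0.0075, -0.029, 0.3],
    [0.0075, -0.029, 0.33],
    [0.0075, -0.029, 0.33],
    [0.0075, -0.029, 0.33]
  ],
  "turn": [
    [0, 0, -0.001],
    [0, 0, -0.001],
    [0, 0, -0.001],
    [0, 0, -0.001],
    [0, 0, -0.001],
    [0, 0, -0.001],
    [0, 0, -0.001],
    [0, 0, -0.001]
  ]
}}

```text
clock: 28.65
tcp_pos: [0.5512, 0.1622, 0.0909]
orientation: [-3.141, 0.014, -0.003]
contact_force: [0.4, 0.0, -0.4]
grip_width: 0.0354
```

```bash
python3 - <<'E'
from h import *
f=snap('wrist');np.savez('w12.npz',**f)
see(f,'wrist','module0',.085)
o=r.get_obs();print(pose()[0],o['grip_width'])
go([.5502,.1598,.0605],np.radians(89.4))
E
```

```text
module0 0.86 px 491 315 rgb [187. 170.  83.] ([0.5161, 0.0467], 11.6, [27.3, 34.9])
module0 0.61 px 257 105 rgb [ 97. 101. 104.] ([0.62, 0.1598], 0.0, [31.1, 48.4])
module0 0.56 px 498 149 rgb [172. 156.  91.] ([0.6021, 0.057], 11.6, [12.9, 32.3])
[0.55179618 0.16211231 0.09175756] 0.03496825267675654
off [-0.0034  0.0047  0.0625] turn [-0.0009 -0.0024  0.0009]
```

Emit:
{"method": "carry_out", "body": {
  "offset": [
    [-0.003, 0.0045, 0.01],
    [-0.003, 0.0045, 0.025],
    [-0.003, 0.0045, 0.036],
    [-0.003, 0.0045, 0.044],
    [-0.003, 0.0045, 0.05],
    [-0.003, 0.0045, 0.05]
  ],
  "turn": [
    [0, 0, 0],
    [0, 0, 0],
    [0, 0, 0],
    [0, 0, 0],
    [0, 0, 0],
    [0, 0, 0]
  ]
}}

```text
clock: 29.35
tcp_pos: [0.5484, 0.159, 0.064]
orientation: [3.141, -0.014, -0.001]
contact_force: [0.2, 0.2, -0.6]
grip_width: 0.0349
```

Emit:
{"method": "carry_out", "body": {
  "offset": [
    [0.001, 0, 0.004],
    [0.001, 0, 0.007],
    [0.001, 0, 0.008],
    [0.001, 0, 0.008]
  ],
  "turn": [
    [0, 0, 0],
    [0, 0, 0],
    [0, 0, 0],
    [0, 0, 0]
  ]
}}

```text
clock: 29.75
tcp_pos: [0.5495, 0.1591, 0.0613]
orientation: [3.141, -0.014, 0.001]
contact_force: [-0.8, -1.6, 6.6]
grip_width: 0.0348
```

Emit:
{"method": "carry_out", "body": {
  "offset": [
    [0, 0, 0],
    [0, 0, 0],
    [0, 0, -0.02],
    [0, 0, -0.08],
    [0, 0, -0.16],
    [0, 0, -0.26],
    [0, 0, -0.36],
    [0, 0, -0.36]
  ],
  "turn": [
    [0, 0, 0],
    [0, 0, 0],
    [0, 0, 0],
    [0, 0, 0],
    [0, 0, 0],
    [0, 0, 0],
    [0, 0, 0],
    [0, 0, 0]
  ],
  "hand": 0.4
}}

```text
clock: 30.55
tcp_pos: [0.5527, 0.1612, 0.2487]
orientation: [-3.137, 0.014, -0.02]
contact_force: [0.3, 0.5, -0.5]
grip_width: 0.0513
```

```bash
python3 - <<'E'
from h import *
print(pose()[0])
f=snap('wrist','w13.png');np.savez('w13.npz',**f)
see(f,'wrist','module0',.057);see(f,'wrist','press_plate',.006)
f=snap('scene');see(f,'scene','press_plate',.006);see(f,'scene','module0',.022)
E
```

```text
[0.55272771 0.16119194 0.24867475]
module0 0.85 px 254 115 rgb [ 95.  98. 101.] ([0.6198, 0.1592], -1.3, [38.2, 58.7])
module0 0.82 px 391 137 rgb [168. 153.  89.] ([0.5978, 0.0206], 73.3, [34.0, 59.6])
module0 0.8 px 255 182 rgb [91. 94. 97.] ([0.5512, 0.1591], -0.5, [37.7, 60.5])
module0 0.77 px 400 247 rgb [218. 204. 119.] ([0.4762, -0.0025], -61.3, [44.3, 54.9])
press_plate 0.89 px 490 118 rgb [204. 209. 211.] ([0.6263, -0.1003], 11.1, [70.6, 182.1])
press_plate 0.97 px 220 253 rgb [170. 176. 180.] ([0.6367, -0.155], -14.2, [110.3, 194.9])
module0 0.91 px 150 258 rgb [135. 129.  79.] ([0.6407, -0.3104], -68.1, [61.2, 65.1])
module0 0.81 px 329 194 rgb [75. 80. 84.] ([0.5055, 0.1845], -1.4, [50.1, 81.2])
module0 0.66 px 279 225 rgb [138. 132.  79.] ([0.601, 0.0012], -17.2, [60.7, 67.9])
module0 0.54 px 253 196 rgb [178. 169. 101.] ([0.4626, -0.0264], -61.3, [55.2, 77.7])
module0 0.47 px 339 206 rgb [80. 84. 89.] ([0.5665, 0.1846], -0.4, [47.9, 55.6])
```

View pics/w13.png

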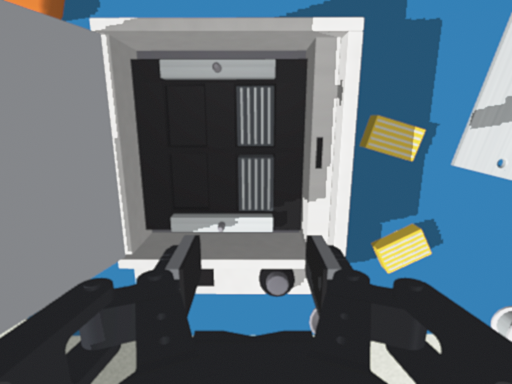

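Both modules are square in the -y pockets at (254,115) and (255,182). Pin tips at about (217,67) and (222,225).

```bash
python3 - <<'E'
from h import *
f=dict(np.load('w13.npz'))
A=ray(f,217,67,.0725);B=ray(f,222,225,.0725);print(A,B,(A+B)/2,np.linalg.norm(A-B),np.degrees(np.arctan2(*(A-B)[[1,0]])))
go([.61,-.155,.25],np.radians(75.5))
E
```

```text
[0.66433155 0.19388098 0.0725    ] [0.51063603 0.19451785 0.0725    ] [0.58748379 0.19419941 0.0725    ] 0.15369684219480018 -0.2374187126574978
off [ 0.129   0.6259 -0.0218] turn [0.0009 0.0018 0.1627]
```

Emit:
{"method": "carry_out", "body": {
  "offset": [
    [0.129, 0.62, 0],
    [0.129, 0.62, 0],
    [0.129, 0.62, 0],
    [0.129, 0.62, 0],
    [0.129, 0.62, 0],
    [0.129, 0.62, 0],
    [0.129, 0.62, 0],
    [0.129, 0.62, 0]
  ],
  "turn": [
    [0, 0, 0.163],
    [0, 0, 0.163],
    [0, 0, 0.163],
    [0, 0, 0.163],
    [0, 0, 0.163],
    [0, 0, 0.163],
    [0, 0, 0.163],
    [0, 0, 0.163]
  ]
}}

```text
clock: 31.65
tcp_pos: [0.6101, -0.1558, 0.2386]
orientation: [3.114, -0.407, -0.004]
contact_force: [0.5, 0.7, 0.1]
grip_width: 0.0515
```

Emit:
{"method": "carry_out", "body": {
  "offset": [
    [0, 0, 0],
    [0, 0, 0],
    [0, 0, 0]
  ],
  "turn": [
    [0, 0, 0],
    [0, 0, 0],
    [0, 0, 0]
  ]
}}

```text
clock: 31.95
tcp_pos: [0.6109, -0.1493, 0.2405]
orientation: [-3.116, 0.392, 0.0]
contact_force: [-0.2, -0.3, 0.2]
grip_width: 0.0511
```

```bash
python3 - <<'E'
from h import *
print(pose()[0])
f=snap('wrist','w14.png');np.savez('w14.npz',**f)
see(f,'wrist','press_plate',.006)
hsv=f['pixels'].astype(int).sum(2)
for d in outline_of('press_plate','wrist')[:1]:
    m=d['region']; k=cv2.convexHull(np.argwhere(m)[:,::-1].astype(np.int32)); M=np.zeros(m.shape,np.uint8); cv2.fillConvexPoly(M,k,1)
    M=cv2.erode(M,np.ones((5,5)))
    dark=((hsv<330)&(M>0)).astype(np.uint8); n,l,s,c=cv2.connectedComponentsWithStats(dark)
    for i in range(1,n):
        if s[i,4]>8: print('blob',s[i].tolist(),c[i].round(1),ray(f,*c[i],.006).round(4),rect(f,l==i,.03))
E
```

```text
[ 0.61087394 -0.14925014  0.24052163]
press_plate 0.88 px 251 139 rgb [213. 216. 217.] ([0.6404, -0.1546], -14.4, [111.2, 189.9])
blob [247, 71, 7, 8, 45] [250.3  74.7] [ 0.7172 -0.1731  0.006 ] ([0.7147, -0.1724], -14.4, [6.2, 6.7])
blob [244, 121, 16, 55, 840] [251.8 147.6] [ 0.6397 -0.1549  0.006 ] ([0.6412, -0.155], -14.1, [16.4, 58.5])
blob [249, 209, 6, 7, 25] [251.2 212.4] [ 0.5631 -0.1345  0.006 ] ([0.5706, -0.1364], 21.2, [4.7, 6.9])
```

View pics/w14.png

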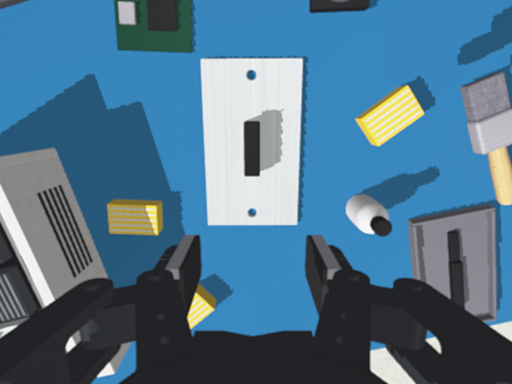

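Plate at (251,140), holes at (250,75) and (251,212), grip bar at (252,148), and nothing else near it.

```bash
python3 - <<'E'
from h import *
print(pose()[0]);go([.6403,-.1542,.027],np.radians(75.8))
E
```

```text
[ 0.61091766 -0.15046838  0.2406952 ]
off [ 0.0587 -0.0074  0.4274] turn [-0.0001 -0.0001 -0.0027]
```

Emit:
{"method": "carry_out", "body": {
  "offset": [
    [0.059, -0.007, 0.05],
    [0.059, -0.007, 0.15],
    [0.059, -0.007, 0.25],
    [0.059, -0.007, 0.34],
    [0.059, -0.007, 0.34],
    [0.059, -0.007, 0.34]
  ],
  "turn": [
    [0, 0, -0.003],
    [0, 0, -0.003],
    [0, 0, -0.003],
    [0, 0, -0.003],
    [0, 0, -0.003],
    [0, 0, -0.003]
  ]
}}

```text
clock: 32.7
tcp_pos: [0.6405, -0.1552, 0.0711]
orientation: [-3.117, 0.389, 0.001]
contact_force: [-0.7, -0.6, 1.0]
grip_width: 0.0512
```

```bash
python3 - <<'E'
from h import *
print(pose()[0]);go([.6403,-.1542,.027],np.radians(75.8))
f=snap('wrist'); see(f,'wrist','press_plate',.006)
E
```

```text
[ 0.6405008  -0.15516029  0.07109097]
off [-0.0008 -0.0017  0.0882] turn [-0.0001  0.0004 -0.0005]
press_plate 0.58 px 252 184 rgb [200. 204. 204.] ([0.6432, -0.1554], -14.0, [111.9, 185.3])
```

Emit:
{"method": "carry_out", "body": {
  "offset": [
    [0, 0, 0.04],
    [0, 0, 0.07],
    [0, 0, 0.085],
    [0, 0, 0.088],
    [0, 0, 0.088]
  ],
  "turn": [
    [0, 0, 0],
    [0, 0, 0],
    [0, 0, 0],
    [0, 0, 0],
    [0, 0, 0]
  ]
}}

```text
clock: 33.3
tcp_pos: [0.6406, -0.1556, 0.027]
orientation: [3.117, -0.39, 0.001]
contact_force: [0.1, -0.1, 0.0]
grip_width: 0.051
```

Emit:
{"method": "carry_out", "body": {
  "offset": [
    [0, 0, 0],
    [0, 0, 0],
    [0, 0, 0],
    [0, 0, 0],
    [0, 0, 0]
  ],
  "turn": [
    [0, 0, 0],
    [0, 0, 0],
    [0, 0, 0],
    [0, 0, 0],
    [0, 0, 0]
  ],
  "hand": 1,
  "force": 100
}}

```text
clock: 33.8
tcp_pos: [0.6409, -0.1555, 0.0275]
orientation: [3.117, -0.39, 0.002]
contact_force: [-2.8, 0.5, 6.2]
grip_width: 0.0159
```

Emit:
{"method": "carry_out", "body": {
  "offset": [
    [0, 0, -0.03],
    [0, 0, -0.08],
    [0, 0, -0.16],
    [0, 0, -0.26],
    [0, 0, -0.36],
    [0, 0, -0.44],
    [0, 0, -0.44]
  ],
  "turn": [
    [0, 0, 0],
    [0, 0, 0],
    [0, 0, 0],
    [0, 0, 0],
    [0, 0, 0],
    [0, 0, 0],
    [0, 0, 0]
  ]
}}

```text
clock: 34.5
tcp_pos: [0.6435, -0.1557, 0.2545]
orientation: [3.116, -0.39, 0.019]
contact_force: [0.1, 0.8, -2.3]
grip_width: 0.0158
```

```bash
python3 - <<'E'
from h import *
o=r.get_obs();print(pose()[0],o['grip_width'],o['contact_force'])
go([.587,.195,.25],np.radians(89.5))
E
```

```text
[ 0.64351719 -0.15572397  0.25445058] 0.01581999240938786 [ 0.11980382  0.7567713  -2.27573414]
off [-0.2827 -0.6519  0.0061] turn [ 0.0004 -0.0079 -0.1603]
```

Emit:
{"method": "carry_out", "body": {
  "offset": [
    [-0.28, -0.65, 0],
    [-0.28, -0.65, 0],
    [-0.28, -0.65, 0],
    [-0.28, -0.65, 0],
    [-0.28, -0.65, 0],
    [-0.28, -0.65, 0],
    [-0.28, -0.65, 0],
    [-0.28, -0.65, 0]
  ],
  "turn": [
    [0, 0, -0.16],
    [0, 0, -0.16],
    [0, 0, -0.16],
    [0, 0, -0.16],
    [0, 0, -0.16],
    [0, 0, -0.16],
    [0, 0, -0.16],
    [0, 0, -0.16]
  ]
}}

```text
clock: 35.3
tcp_pos: [0.5807, 0.2034, 0.2464]
orientation: [-3.136, -0.005, 0.004]
contact_force: [-1.2, 0.6, -3.3]
grip_width: 0.0156
```

Emit:
{"method": "carry_out", "body": {
  "offset": [
    [0, 0, 0.06],
    [0, 0, 0.12],
    [0, 0, 0.14],
    [0, 0, 0.14],
    [0, 0, 0.14],
    [0, 0, 0.14]
  ],
  "turn": [
    [0, 0, 0],
    [0, 0, 0],
    [0, 0, 0],
    [0, 0, 0],
    [0, 0, 0],
    [0, 0, 0]
  ]
}}

```text
clock: 35.9
tcp_pos: [0.5857, 0.1943, 0.1782]
orientation: [-3.141, 0.015, -0.004]
contact_force: [0.7, -0.3, -3.5]
grip_width: 0.0162
```

```bash
python3 - <<'E'
from h import *
o=r.get_obs();print(pose()[0],o['grip_width'],o['orientation'])
f=snap('wrist','w15.png');np.savez('w15.npz',**f)
see(f,'wrist','press_plate',.16)
E
```

```text
[0.5856744  0.19428534 0.17819659] 0.016166314352245404 [-3.14050324  0.01471804 -0.00378735]
press_plate 0.69 px 252 160 rgb [164. 167. 168.] ([0.6072, 0.1942], -0.5, [109.3, 146.4])
```

View pics/w15.png

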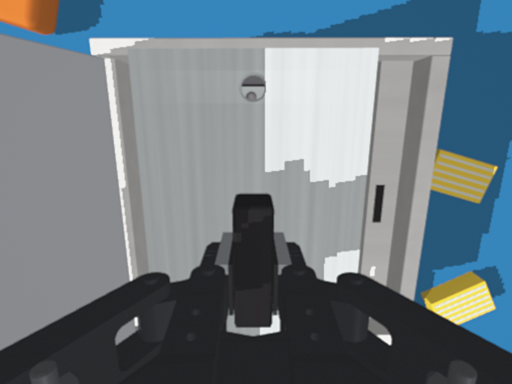

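The hole at (253,88) shows the pin just below its middle at (251,97). The plate looks square to the tester.

```bash
python3 - <<'E'
from h import *
f=dict(np.load('w15.npz'));g=cv2.cvtColor(f['pixels'],cv2.COLOR_RGB2GRAY)
for v in range(72,106): print(v,g[v,236:272].tolist())
print(ray(f,253,88,.157),ray(f,251,97,.0725),pose()[0])
E
```

```text
72 [164, 166, 167, 167, 169, 168, 166, 165, 164, 164, 162, 160, 160, 159, 158, 158, 157, 159, 159, 161, 163, 164, 166, 168, 167, 167, 164, 160, 179, 227, 238, 238, 237, 237, 236, 234]
73 [164, 165, 165, 167, 168, 167, 166, 165, 163, 162, 160, 158, 157, 157, 157, 156, 155, 155, 156, 158, 158, 157, 158, 161, 163, 165, 164, 161, 179, 227, 238, 237, 237, 237, 236, 234]
74 [164, 165, 166, 167, 168, 168, 166, 164, 162, 161, 158, 157, 155, 152, 151, 148, 146, 147, 148, 149, 150, 151, 151, 152, 152, 158, 160, 159, 179, 227, 238, 237, 237, 237, 236, 234]
75 [163, 165, 166, 166, 167, 167, 165, 163, 162, 159, 156, 153, 146, 138, 132, 130, 128, 127, 127, 127, 131, 137, 141, 143, 144, 147, 150, 154, 178, 227, 238, 237, 237, 237, 236, 234]
76 [163, 165, 166, 166, 168, 167, 163, 162, 160, 156, 148, 139, 129, 119, 110, 105, 102, 102, 103, 106, 112, 117, 121, 127, 135, 139, 141, 145, 174, 227, 238, 238, 237, 237, 236, 234]
77 [162, 165, 166, 167, 167, 166, 163, 160, 155, 145, 132, 120, 107, 101, 98, 96, 96, 97, 98, 97, 99, 100, 102, 111, 122, 130, 134, 137, 170, 227, 238, 237, 237, 237, 235, 234]
78 
[... 4404 characters left out ...]
 176, 226, 237, 236, 236, 235, 234, 233]
103 [157, 159, 160, 161, 161, 161, 160, 159, 158, 157, 158, 158, 157, 159, 158, 158, 159, 161, 163, 165, 168, 168, 167, 164, 163, 160, 158, 154, 173, 224, 236, 235, 235, 234, 233, 232]
104 [155, 157, 158, 159, 159, 159, 159, 157, 157, 156, 155, 155, 154, 154, 155, 156, 157, 159, 161, 163, 164, 164, 163, 163, 161, 158, 155, 152, 171, 223, 235, 234, 234, 234, 232, 231]
105 [154, 156, 157, 159, 159, 159, 158, 156, 155, 155, 155, 155, 154, 154, 154, 155, 156, 159, 160, 161, 163, 163, 163, 162, 160, 158, 156, 152, 171, 223, 235, 235, 234, 233, 232, 231]
[0.66418418 0.19343525 0.157     ] [0.66491522 0.19493544 0.0725    ] [0.58546345 0.19417541 0.17796676]
```

Emit:
{"method": "carry_out", "body": {
  "offset": [
    [0.002, -0.003, 0.03],
    [0.002, -0.003, 0.07],
    [0.002, -0.003, 0.11],
    [0.002, -0.003, 0.13],
    [0.002, -0.003, 0.134],
    [0.002, -0.003, 0.134],
    [0.002, -0.003, 0.134],
    [0.002, -0.003, 0.134]
  ],
  "turn": [
    [0, 0, 0],
    [0, 0, 0],
    [0, 0, 0],
    [0, 0, 0],
    [0, 0, 0],
    [0, 0, 0],
    [0, 0, 0],
    [0, 0, 0]
  ]
}}

```text
clock: 36.8
tcp_pos: [0.5864, 0.1957, 0.1106]
orientation: [-3.141, 0.014, -0.003]
contact_force: [0.6, -0.4, -3.9]
grip_width: 0.0158
```

```bash
python3 - <<'E'
from h import *
o=r.get_obs();print(pose()[0],o['grip_width'],o['orientation'])
f=snap('wrist');np.savez('w16.npz',**f)
im=cv2.resize(f['pixels'][50:150,195:315,::-1],None,fx=6,fy=6,interpolation=cv2.INTER_CUBIC);cv2.imwrite('pics/w16.png',im)
E
```

```text
[0.58640568 0.19574698 0.11056324] 0.01575879141877504 [-3.14094673e+00  1.42475060e-02 -2.72467154e-03]
```

View pics/w16.png

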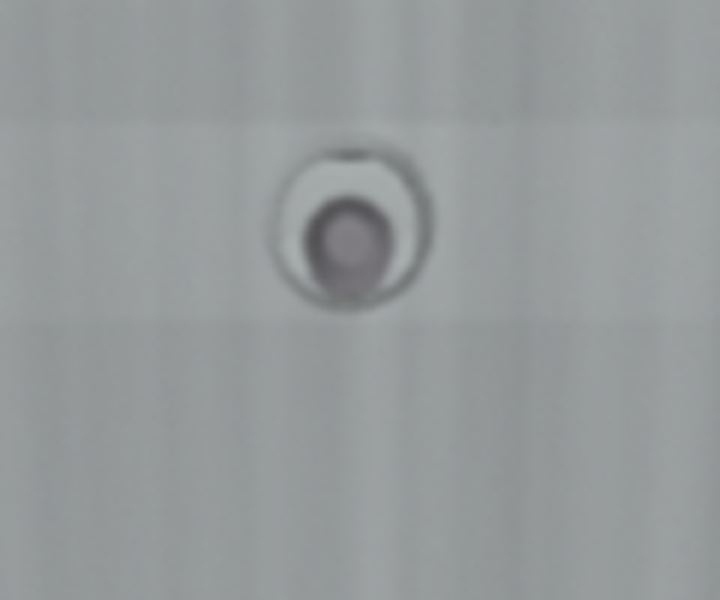

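Close-up through the hole: the pin tip at (253,90) is within ~1 mm of the hole centre (254,88).

```bash
python3 - <<'E'
from h import *
f=dict(np.load('w16.npz'))
print(ray(f,253.8,88,.0896),ray(f,252.8,90,.0725))
E
```

```text
[0.66485694 0.19449229 0.0896    ] [0.66527252 0.19496118 0.0725    ]
```

Aligned within 0.5 mm. Lowering.

Emit:
{"method": "carry_out", "body": {
  "offset": [
    [0.001, -0.001, 0.01],
    [0.001, -0.001, 0.02],
    [0.001, -0.001, 0.028],
    [0.001, -0.001, 0.034],
    [0.001, -0.001, 0.038],
    [0.001, -0.001, 0.038]
  ],
  "turn": [
    [0, 0, 0],
    [0, 0, 0],
    [0, 0, 0],
    [0, 0, 0],
    [0, 0, 0],
    [0, 0, 0]
  ]
}}

```text
clock: 37.45
tcp_pos: [0.586, 0.1958, 0.0901]
orientation: [3.141, -0.014, -0.001]
contact_force: [1.3, 0.1, -4.1]
grip_width: 0.0155
```

Emit:
{"method": "carry_out", "body": {
  "offset": [
    [0, 0, 0.004],
    [0, 0, 0.008],
    [0, 0, 0.01],
    [0, 0, 0.011],
    [0, 0, 0.011]
  ],
  "turn": [
    [0, 0, 0],
    [0, 0, 0],
    [0, 0, 0],
    [0, 0, 0],
    [0, 0, 0]
  ]
}}

```text
clock: 37.95
tcp_pos: [0.5863, 0.1959, 0.086]
orientation: [3.141, -0.014, 0.001]
contact_force: [-2.9, -1.6, 4.8]
grip_width: 0.0155
```

Emit:
{"method": "carry_out", "body": {
  "offset": [
    [0, 0, 0],
    [0, 0, 0],
    [0, 0, -0.01],
    [0, 0, -0.06],
    [0, 0, -0.14],
    [0, 0, -0.24],
    [0, 0, -0.3],
    [0, 0, -0.3]
  ],
  "turn": [
    [0, 0, 0],
    [0, 0, 0],
    [0, 0, 0],
    [0, 0, 0],
    [0, 0, 0],
    [0, 0, 0],
    [0, 0, 0],
    [0, 0, 0]
  ],
  "hand": 0.5
}}

```text
clock: 38.75
tcp_pos: [0.5889, 0.1976, 0.2411]
orientation: [-3.138, 0.014, -0.015]
contact_force: [1.0, -0.3, 0.3]
grip_width: 0.0425
```

Emit:
{"method": "carry_out", "body": {
  "offset": [
    [-0.1, 0.05, -0.1],
    [-0.2, 0.11, -0.1],
    [-0.2, 0.11, -0.1],
    [-0.2, 0.11, -0.1],
    [-0.2, 0.11, -0.1]
  ],
  "turn": [
    [0, 0, 0],
    [0, 0, 0],
    [0, 0, 0],
    [0, 0, 0],
    [0, 0, 0]
  ],
  "hand": 1
}}

```text
clock: 39.25
tcp_pos: [0.4858, 0.1415, 0.2852]
orientation: [3.141, -0.015, 0.002]
contact_force: [0.7, 0.5, -0.3]
grip_width: 0.0001
```

```bash
python3 - <<'E'
from h import *
print(pose()[0])
f=snap('wrist','w17.png');np.savez('w17.npz',**f)
see(f,'wrist','press_plate',.0645);see(f,'wrist','start_top',.08)
for d in look_for('start_top','wrist'): print(d['score'],w(f,d['xyz']).round(4),pix(f,w(f,d['xyz'])))
f=snap('side');
for d in look_for('start_top','side'): print('side',d['score'],w(f,d['xyz']).round(4))
E
```

```text
[0.48578576 0.14146539 0.2851897 ]
press_plate 0.69 px 49 102 rgb [128. 130. 133.] ([0.5534, 0.3713], -0.6, [139.0, 224.6])
press_plate 0.68 px 200 83 rgb [144. 148. 149.] ([0.5769, 0.1968], -0.6, [110.9, 174.1])
start_top 0.66 px 256 211 rgb [114. 114. 120.] ([0.4473, 0.1376], 89.4, [23.7, 23.8])
0.88 [0.4469 0.1399 0.0812] (np.float64(254.54380524423757), np.float64(211.69474862602962))
```

View pics/w17.png

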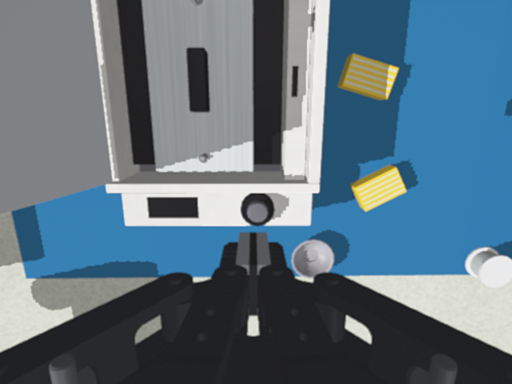

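Plate lies in the bay with the near pin through its hole at (204,157). Button at (257,209).

```bash
python3 - <<'E'
from h import *
print(ray(dict(np.load('w17.npz')),257,209,.078)); go([.4475,.1378,.105],np.pi/2)
E
```

```text
[0.44910232 0.13706356 0.078     ]
off [-0.0768  0.0099  0.3592] turn [-0.0004  0.0006 -0.0057]
```

Emit:
{"method": "carry_out", "body": {
  "offset": [
    [-0.075, 0.009, 0.08],
    [-0.075, 0.009, 0.16],
    [-0.075, 0.009, 0.24],
    [-0.075, 0.009, 0.32],
    [-0.075, 0.009, 0.355],
    [-0.075, 0.009, 0.355],
    [-0.075, 0.009, 0.355]
  ],
  "turn": [
    [0, 0, 0],
    [0, 0, 0],
    [0, 0, 0],
    [0, 0, 0],
    [0, 0, 0],
    [0, 0, 0],
    [0, 0, 0]
  ]
}}

```text
clock: 40.25
tcp_pos: [0.4486, 0.1382, 0.1078]
orientation: [-3.141, 0.014, 0.0]
contact_force: [-0.5, 1.0, 0.7]
grip_width: -0.0001
```

Emit:
{"method": "carry_out", "body": {
  "offset": [
    [0, 0, 0.01],
    [0, 0, 0.02],
    [0, 0, 0.025],
    [0, 0, 0.025]
  ],
  "turn": [
    [0, 0, 0],
    [0, 0, 0],
    [0, 0, 0],
    [0, 0, 0]
  ]
}}

```text
clock: 40.65
tcp_pos: [0.4492, 0.1379, 0.0955]
orientation: [-3.141, 0.014, -0.003]
contact_force: [0.4, 0.3, 2.4]
grip_width: -0.0001
```

Emit:
{"method": "carry_out", "body": {
  "offset": [
    [0, 0, 0.004],
    [0, 0, 0.007],
    [0, 0, 0.007]
  ],
  "turn": [
    [0, 0, 0],
    [0, 0, 0],
    [0, 0, 0]
  ]
}}

```text
clock: 40.95
tcp_pos: [0.4492, 0.138, 0.0929]
orientation: [3.141, -0.014, 0.003]
contact_force: [-0.5, -1.3, 14.9]
grip_width: 0.0001
```

Emit:
{"method": "carry_out", "body": {
  "offset": [
    [0, 0, 0.004],
    [0, 0, 0.004],
    [0, 0, 0.004]
  ],
  "turn": [
    [0, 0, 0],
    [0, 0, 0],
    [0, 0, 0]
  ]
}}

```text
clock: 41.25
tcp_pos: [0.4494, 0.138, 0.0924]
orientation: [3.14, -0.015, 0.005]
contact_force: [-7.6, -4.2, 36.5]
grip_width: 0.0001
```

Emit:
{"method": "carry_out", "body": {
  "offset": [
    [0, 0, -0.02],
    [0, 0, -0.08],
    [0, 0, -0.18],
    [0, 0, -0.28],
    [0, 0.1, -0.36],
    [0, 0.2, -0.36],
    [0, 0.2, -0.36],
    [0, 0.2, -0.36]
  ],
  "turn": [
    [0, 0, 0],
    [0, 0, 0],
    [0, 0, 0],
    [0, 0, 0],
    [0, 0, 0],
    [0, 0, 0],
    [0, 0, 0],
    [0, 0, 0]
  ]
}}

```text
clock: 42.05
tcp_pos: [0.4467, 0.0353, 0.2693]
orientation: [3.14, -0.022, -0.001]
contact_force: [0.8, 0.3, -0.7]
grip_width: 0.0001
```

```bash
python3 - <<'E'
from h import *
print(pose()[0])
for c,z in(('wrist',.0645),('scene',.0645),('side',.0645)):
    f=snap(c)
    for q in('press_plate','pry_tool','start_top','door','module0'): 
        print(c,q,[(round(d['score'],2),w(f,d['xyz']).round(3).tolist()) for d in look_for(q,c) if d['score']>.4])
    see(f,c,'press_plate',z,.4); see(f,c,'pry_tool',.01,.4)
E
```

```text
[0.4466873  0.03527732 0.26925459]
wrist press_plate [(0.88, [0.56, 0.192, 0.067])]
wrist pry_tool []
wrist start_top [(0.75, [0.447, 0.136, 0.085])]
wrist door []
wrist module0 [(0.89, [0.552, 0.142, 0.051]), (0.65, [0.608, 0.14, 0.049]), (0.6, [0.595, 0.001, 0.026]), (0.59, [0.462, -0.021, 0.025])]
press_plate 0.83 px 90 67 rgb [133. 137. 137.] ([0.5559, 0.1964], -0.7, [113.3, 130.4])
scene press_plate [(0.93, [0.587, 0.185, 0.065]), (0.41, [0.544, -0.262, 0.047])]
scene pry_tool [(0.71, [0.429, -0.373, 0.019])]
scene start_top []
scene door [(0.93, [0.604, 0.316, 0.196])]
scene module0 [(0.78, [0.607, -0.002, 0.027]), (0.74, [0.644, -0.308, 0.026]), (0.69, [0.467, -0.026, 0.031]), (0.44, [0.553, 0.141, 0.056]), (0.43, [0.607, 0.141, 0.057])]
press_plate 0.95 px 347 193 rgb [119. 124. 127.] ([0.5619, 0.198], -0.5, [120.0, 170.6])
pry_tool 0.58 px 125 208 rgb [37. 37. 41.] ([0.4166, -0.3698], -2.5, [16.2, 107.5])
side press_plate [(0.77, [0.496, 0.181, 0.069])]
side pry_tool [(0.62, [0.414, -0.367, 0.012])]
side start_top [(0.58, [0.444, 0.136, 0.083])]
side door [(0.82, [0.579, 0.328, 0.209])]
side module0 [(0.75, [0.636, -0.287, 0.023]), (0.63, [0.461, -0.018, 0.026]), (0.44, [0.551, 0.302, 0.117])]
press_plate 0.51 px 251 266 rgb [127. 132. 133.] ([0.4941, 0.1818], -77.4, [21.3, 98.8])
pry_tool 0.69 px 303 175 rgb [35. 36. 39.] ([0.4188, -0.3749], 8.6, [28.7, 104.8])
```

```bash
python3 -c "
from h import *
print(r.hand_in())"
```

```text
the job is handed in; nothing more can be done
None
```

I finished the job in the order you asked and handed it in at about 42 s on the robot's clock. `hand_in` gave no verdict.

- **Pry tool:** it lies in the grey tray. After the release it measured about 2 mm from the tray's centre, and the scene and side cameras still showed it there at the end.
- **Door:** pushed in to its stop (15 N) at the marked spot. It sprang open and was still open at the end.
- **Modules:** only two were on the bench. One got knocked about 4 cm toward the tray while the arm was away, so I found it again before grasping it. Both sit flat and square in the two pockets on the tester's -y side. Each touched the pocket floor at the expected height, and the view from above put them within about 1.5 mm of the pocket centres.
- **Press plate:** lowered over both pins and touched the rails within 0.5 mm of the expected height. Afterwards its angle matched the tester's to about 0.1°, and the pins showed through both holes.
- **Start button:** pressed to a hard stop. The force reached 36.5 N, more than the button needed, but only the fingertips touched it. The arm then moved clear.

**Checks that disagreed:** the networks' final plate readings differed by several mm between cameras, because part of the plate was hidden. I relied on the contact height and the pins in the holes instead. There was no separate tilt measurement of the plate.

I left the yellow look-alikes, brush and bottle alone.

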